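Fit the spare blade into the boot-scraper stand

ROBOT

A 6-joint arm with a two-finger parallel gripper is mounted at the origin on the work surface. World frame = base frame: x ahead of the robot, y to its left, z up, the work surface at z = 0. Lengths are in m, angles in rad, forces in N, time in s.
With the tool pointing down it reaches from about 0.4 to 0.825 m from the base axis. Payload 7 kg.
Tool frame: the origin (TCP) lies at the very end of the fingers, on their centre line; the grasp point (between the pads) lies 19 mm behind it; y points along the fingers, z is the direction in which the jaws open and shut, and the axes are right-handed (so a half turn about y gives the same grasp; the last joint's range is limited). The gripper opens to 88 mm and grips with 3 to 60 N. Pads are 19 mm wide; open, the fingers measure 130 mm over their backs; the gripper's body (78 mm by 193 mm) begins 47 mm behind the grasp point.
Start: joints at [1.452, 0.359, 0.012, 0, -1.224, -0.288], TCP at [0.267, 0.62, 0.227] pointing down, gripper open.
Joint ranges: [-3.07, 3.07], [-1.43, 2.12], [-1.02, 1.25], [-3.03, 1.67], [-3.05, -0], [-3.03, 3.03]. Speed limits (rad/s): [2.39, 2.39, 3.01, 3.14, 3.14, 3.14].

INTERFACE

Orientations are given as a rotation vector (axis times angle).
In Python, from cell import arm, eyes, order, outline_of gives the robot as it stands.
- The arm moves only by the shell command python3 -m handwheel 'ROWS'. ROWS is JSON, one flat list of numbers, 7 for each row, row after row: the shift along the tool's x, y, z in mm, then the turn, a rotation vector about the tool's x, y, z in degrees, then the opening in per cent of the stroke, from 0 (shut) to 100 (fully open). In form: [tx, ty, tz, rx, ry, rz, jaw, tx, ty, tz, rx, ry, rz, jaw, ...]. A call has 1 to 5 rows; each row shifts and turns the pose as measured when the row begins, along the tool's axes as they then stand; what a row does not reach is not made up. A row lasts 1/12 s, in which the tool goes at most 41.7 mm and 7.16 degrees, less where a joint would pass 70% of its speed; a pose out of reach is approached as far as the arm can. A call is refused whole if a number of a shift passes 41.7 or a number of a turn 7.16, either way. A call with a gripper value outside its range is refused whole. The fingers move at their own pace and stop on an object; the grip force is fixed at half the most. Time passes only in rows, so rows that do not move let the fingers close. It gives the time, the measured TCP pose, the force and the opening at its end, in the units of the state.
- arm.get_obs(): the state, without advancing time (a new reading comes with each control period).
- eyes.camera(name): name is "scene" or "top"; returns a dict with "color" (384x512x3 uint8, blue, green, red), "depth" (384x512 float32, m along the optical axis (not along the pixel's ray), 0 where there is no reading), "fx", "fy", "cx", "cy" (pixels), "cam_to_world" (4x4, takes a point from camera to world coordinates). Camera axes: x right, y down, z forward; pixel columns grow to the right and rows downward; lengths in m; the calibration is good to about 2 mm. A picture is of the moment at which its call begins.
- order.close_job(): hands the job in, once; it reports no verdict.
Trained networks look in a picture, given as the dict that the camera call returned (one of the last four; its "shot" number tells which), for a name from the list of things; names that differ only in an ending like _2 or _b are one class to them, and where a whole thing is asked for, a point or a joint stands for the part that bears it (a point fixed in the world has none). Each returns a list of dicts, best first, with "confidence" (0 to 1); they miss things now and then, are a little off and sometimes report something else, mostly with a low value. They report only what shows in the picture. A call takes as long as a camera call. They do not tell look-alikes from the thing itself.
- outline_of(target, picture): "region" (384x512 bool, what is visible of it) and "pixel" ([column, row] in pixels, amid what is visible of it).
The state is a dict: "t": time; "joint_pos": joint angles; "joint_velocities": joint speeds; "tau": joint torques, N m; "eef_pos": TCP position; "eef_rot": TCP orientation; "wrist_force": force on the tool from outside, world axes, zero at the start; "ft_torque": the same for the moment, N m; "grip_width": finger opening in m.
Only numpy, scipy, OpenCV 4.12 (cv2) and the standard library are available. Lean on these libraries where they do the work, as an engineer would, in place of code of your own. Each camera call takes 0.05 s, during which the arm holds its last target.

TASK

Fit the spare steel blade to the boot-scraper stand on the console: swing the keeper bar fully clear of the bed, then lay the blade flat on the bed with its notch over the upright pin, keeping hold of it until it is down, and swing the keeper all the way back across the blade to its stop. Leave the other things on the console where they are.

Things in the scene. Friction and masses are not known exactly. Their poses are not given: they have to be found in the camera images.
- stand: boot-scraper stand, fixed: wooden board 225 x 125 x 12 (x -125 to 100, y -57 to 67) with a dark steel bed rail 30 wide along x (-92 to 84), its flat top 35 above the console. Origin on the console under the rail's centre line; x runs towards the pin, y towards the keeper's post. A seated blade has its origin at about (-1, 0, 35), its x along this x, with 3 play along x and 2.5 along y, overhanging the rail 8 each side
- pin (a point): foot of the upright locating pin on the rail's top, at (67.5, 0, 35) in the stand; pin 10 in diameter, 12 high, the top 3 tapering to 6. At the rail's other end a lip (inner face at x = -84.5) and two cheeks (x -85 to -72, inner faces y = +-25.5), 5 high above the rail, box in the blade's plain end
- pivot (a point): vertical hinge axis of the keeper at the bar's underside: at (-45, 48, 43) in the stand, on a round post 18 in diameter beside the bed
- keeper (a joint): keeper: flat steel bar 16 wide, 8 thick, turning level about the pivot, underside 8 above the bed (2 above a seated blade). 0 = closed at its stop, straight across the bed along the stand's -y; grows swinging towards the stand's -x; pi/2 = open, along the bed; far stop 1.75. Starts at 0 to 0.3, stays where left (friction 0.06 N m, 1 N at the knob)
- knob (a point): centre of the top of the keeper's round black upright knob, 18 in diameter, 32 high above the bar's top face (bar top 51, knob top 83 above the console), 70 from the pivot along the bar; the bar ends 8 beyond the knob's axis
- blade: spare scraper blade, a flat steel plate 160 long, 46 wide, 6 thick, about 0.3 kg, lying on its rest. Origin: centre of its underside, x along its length towards the notched end, z up; x from -80 to 80. The notch is a slot 15 wide and 20 deep, open at the +x end. Its centre of mass is near the origin
- notch (a point): middle of the notch's closed end (its floor), on the blade's underside: at (60, 0, 0) in the blade. In a seated blade it lies about 8.5 (5 to 12) on the stand's -x side of the pin's axis
- rest: wooden rest bar with cork top under the spare blade, fixed: 110 long (x), 26 wide, 18 high; origin at the centre of its underside. The blade overhangs it by about 10 on both long sides
- pad: bystander: round wooden charging pad, 100 in diameter, 11 high, fixed; origin under its centre
- case: bystander: black earbuds case 48 x 62 x 26 on the charging pad; origin under its centre
- flashlight: bystander: stainless pocket flashlight lying along its x, 115 long, 32 in diameter; origin under its middle
- keycover: bystander: green silicone key cover 80 x 38 x 14; origin under its centre
- coaster: bystander: round glass coaster 94 in diameter, 6 high; origin under its centre
- pump: bystander: clear empty pump bottle 60 in diameter, 170 high; origin under its centre
- shoehorn: bystander: flat steel shoehorn about 151 long, 42 wide at its round end, 4 thick, without a notch; origin under its middle
Not all that is in view belongs to the job. Leave any yellow look-alike of the blade alone.

How it is judged:
By the outcome, as a careful person would: the job done as asked, in the order asked, and still so for the second after the job is handed in, with the robot touching nothing.
It also fails if it takes over 64 s, if anything falls off the work surface, if the arm or the gripper's body presses on something with over 40 N, if the wrist force passes 120 N, or if a joint passes its speed limit or range.

## Working session

There is one attempt and no reset: what is moved stays moved. The work goes in short steps, Python scripts to look and compute and a shell command to move; the robot and the scene stay as the last step left them, time stands still between calls to the robot, and variables do not carry over. Pictures are saved under pics/ and viewed, and the job is handed in when it is done.

```bash
ls; mkdir -p pics; cat > h.py <<'E'
import numpy as np, cv2, json
from scipy.spatial.transform import Rotation as R
from cell import arm, eyes, order, outline_of
def world(p,mask):
    d=p["depth"]; v,u=np.nonzero(mask&(d>0)); z=d[v,u]
    c=np.c_[(u-p["cx"])/p["fx"]*z,(v-p["cy"])/p["fy"]*z,z,np.ones(len(z))]
    return (c@np.array(p["cam_to_world"]).T)[:,:3]
def proj(p,X):
    T=np.linalg.inv(np.array(p["cam_to_world"])); c=np.c_[np.atleast_2d(X),np.ones(len(np.atleast_2d(X)))]@T.T
    return np.c_[c[:,0]/c[:,2]*p["fx"]+p["cx"],c[:,1]/c[:,2]*p["fy"]+p["cy"]]
def rel(X=None,rotm=None):
    o=arm.get_obs(); r=R.from_rotvec(o["eef_rot"]); out={}
    if X is not None: out["shift_mm"]=r.inv().apply(np.array(X)-o["eef_pos"])*1e3
    if rotm is not None: out["turn_deg"]=np.degrees((r.inv()*R.from_matrix(rotm)).as_rotvec())
    return out
E
python3 - <<'E'
from h import *
np.set_printoptions(precision=3,suppress=True)
o=arm.get_obs(); print(o); print(R.from_rotvec(o["eef_rot"]).as_matrix())
for n in("scene","top"):
    p=eyes.camera(n); cv2.imwrite(f"pics/{n}0.png",cv2.resize(p["color"],(800,600),interpolation=cv2.INTER_CUBIC))
    print(n,p["fx"],np.array(p["cam_to_world"]))
    for t in["stand","keeper","knob","blade","notch","pin","rest","shoehorn","pad","case","flashlight","keycover","coaster","pump"]:
        for q in outline_of(t,p)[:3]:
            w=world(p,q["region"]); print(t,round(q["confidence"],2),np.round(q["pixel"]),q["region"].sum(),np.median(w,0) if len(w) else 0)
E
```

```text
pics
{'t': 0.0, 'joint_pos': array([ 1.452,  0.359,  0.011, -0.   , -1.224, -0.288]), 'joint_velocities': array([ 0.   , -0.   ,  0.   ,  0.001, -0.001,  0.002]), 'tau': array([  0.   , -58.272,  29.305,   6.998,   0.007,  -0.   ]), 'eef_pos': array([0.267, 0.619, 0.226]), 'eef_rot': array([-0.412, -1.996,  1.999]), 'wrist_force': array([-0.719, -0.076,  0.355]), 'ft_torque': array([-0.076, -0.063,  0.008]), 'grip_width': 0.08759100473380663}
[[-0.918 -0.    -0.396]
 [ 0.396 -0.002 -0.918]
 [-0.    -1.     0.002]]
scene 387.51272341236404 [[ 0.244  0.604 -0.759  1.43 ]
 [ 0.97  -0.148  0.194 -0.209]
 [ 0.005 -0.783 -0.622  0.799]
 [ 0.     0.     0.     1.   ]]
stand 0.69 [269. 225.] 272 [ 0.651 -0.002  0.013]
stand 0.55 [334. 194.] 1997 [0.567 0.248 0.013]
stand 0.55 [333. 174.] 200 [0.51  0.269 0.051]
keeper 0.57 [334. 175.] 200 [0.51  0.265 0.051]
keeper 0.34 [104. 183.] 900 [ 0.423 -0.443  0.083]
knob 0.73 [336. 172.] 159 [0.514 0.269 0.051]
blade 0.8 [194. 280.] 990 [ 0.795 -0.224  0.006]
blade 0.73 [181. 182.] 389 [ 0.364 -0.215  0.006]
notch 0.87 [184. 180.] 401 [ 0.364 -0.216
[... 1032 characters left out ...]
1]
blade 0.94 [310. 204.] 490 [ 0.56  -0.228  0.023]
blade 0.77 [308. 144.] 496 [ 0.784 -0.227  0.005]
blade 0.71 [308. 259.] 551 [ 0.354 -0.216  0.005]
notch 0.77 [310. 259.] 529 [ 0.351 -0.217  0.005]
notch 0.56 [311. 201.] 541 [ 0.563 -0.228  0.023]
pin 0.87 [178. 208.] 1915 [0.542 0.255 0.012]
shoehorn 0.73 [377. 196.] 336 [ 0.582 -0.489  0.003]
pad 0.78 [244. 149.] 307 [0.778 0.022 0.011]
case 0.56 [242. 145.] 197 [0.779 0.033 0.035]
flashlight 0.61 [115. 197.] 221 [0.576 0.492 0.025]
flashlight 0.21 [180. 207.] 1999 [0.541 0.255 0.012]
keycover 0.57 [251. 181.] 190 [ 0.641 -0.005  0.012]
coaster 0.7 [253. 230.] 438 [ 0.458 -0.005  0.005]
pump 0.69 [375. 245.] 384 [ 0.4   -0.434  0.105]
```

View pics/scene0.png

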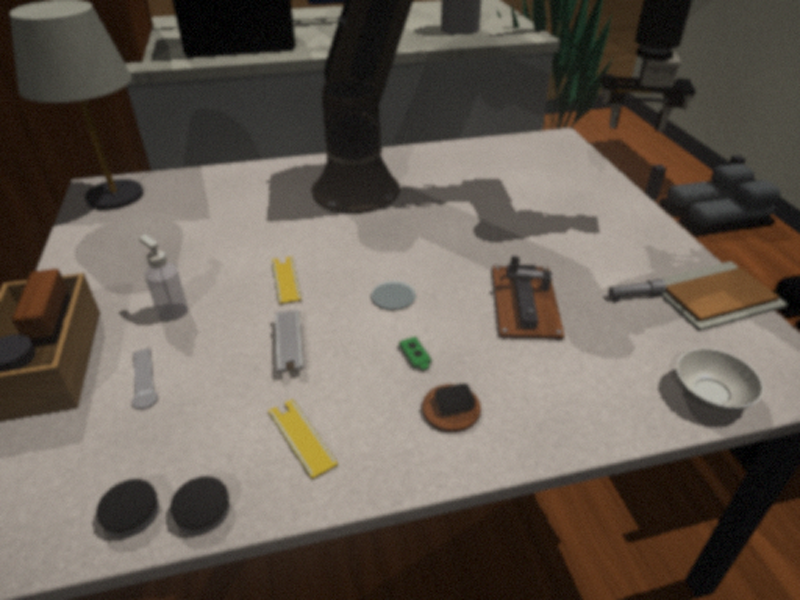

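View pics/top0.png

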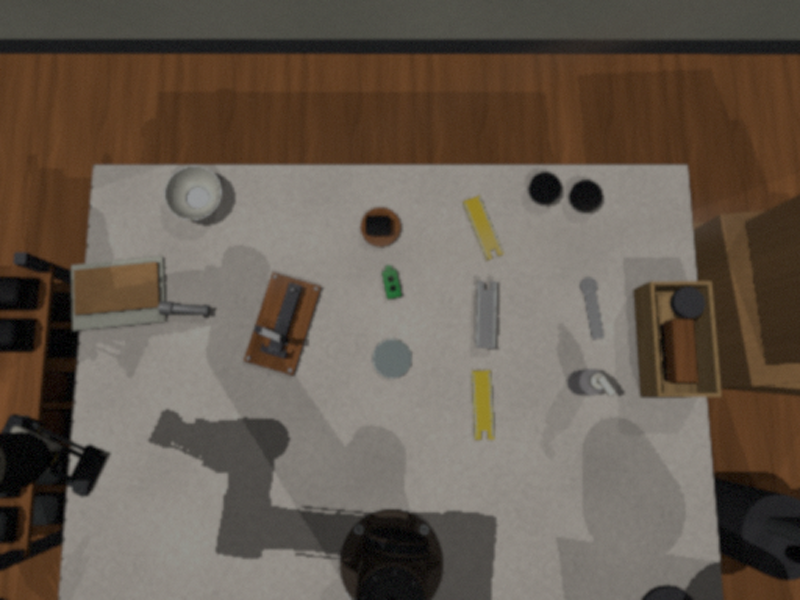

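```bash
python3 - <<'E'
from h import *
np.set_printoptions(precision=4,suppress=True)
P={n:eyes.camera(n) for n in("scene","top")}
for n,p in P.items():
    hsv=cv2.cvtColor(p["color"],cv2.COLOR_BGR2HSV)
    m=(hsv[...,0]>20)&(hsv[...,0]<34)&(hsv[...,1]>120)&(hsv[...,2]>80)
    nl,l,s,c=cv2.connectedComponentsWithStats(m.astype(np.uint8))
    for i in range(1,nl):
        if s[i,4]>60:
            w=world(p,l==i); 
            if abs(w[:,2].mean())<.03: print(n,"yellow",s[i,4],w.mean(0))
    g=(hsv[...,0]>45)&(hsv[...,0]<80)&(hsv[...,1]>120)
    w=world(p,g); w=w[(w[:,2]<.03)&(abs(w[:,1])<.2)]; print(n,"green",len(w),w.mean(0))
    m=np.ones(p["depth"].shape,bool); w=world(p,m)
    k=(abs(w[:,0]-.45)<.05)&(abs(w[:,1]-.1)<.05); print("table z",w[k,2].mean(),w[k,2].std())
    np.savez(n+"0.npz",**{k:np.array(v) for k,v in p.items()})
def crop(n,c,h,f,name):
    p=P[n]; x,y=c; a=p["color"][y-h:y+h,x-h:x+h]; a=cv2.resize(a,None,fx=f,fy=f,interpolation=cv2.INTER_CUBIC)
    return cv2.convertScaleAbs(a,alpha=1.5,beta=10)
a=np.hstack([crop("scene",(335,193),40,5,0),crop("scene",(183,218),40,5,0)])
b=np.hstack([crop("top",(181,206),40,5,0),crop("top",(311,202),40,5,0)])
cv2.imwrite("pics/cropA.png",a); cv2.imwrite("pics/cropB.png",b)
E
```

```text
scene yellow 276 [ 0.3662 -0.2155  0.0061]
scene yellow 653 [ 0.7955 -0.2232  0.0059]
scene green 58 [ 0.6634 -0.0013  0.0133]
table z -6.12473649132906e-05 0.0015815985736091622
top yellow 272 [ 0.7963 -0.2231  0.0049]
top yellow 368 [ 0.3552 -0.216   0.005 ]
top green 80 [ 0.6297 -0.0052  0.0131]
table z -0.0010463517965664105 0.003274509109074267
```

View pics/cropA.png

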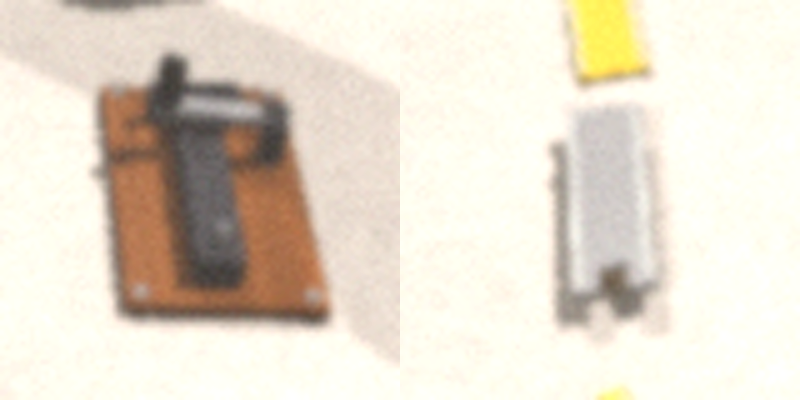

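View pics/cropB.png

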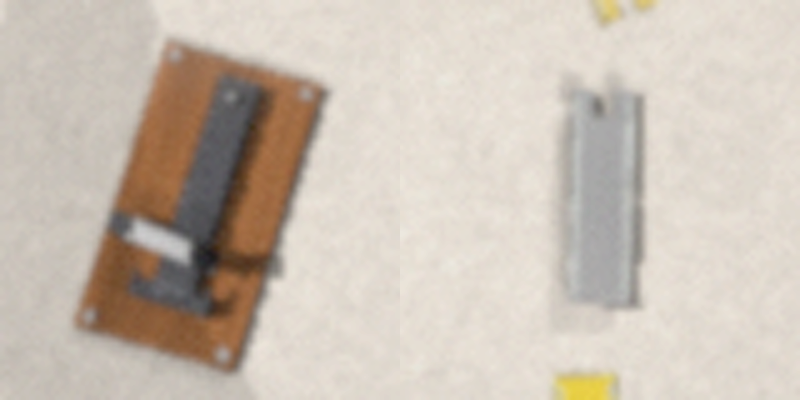

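```bash
cat >> h.py <<'E'
def rect(p,x0,x1,y0,y1,z,mm=0.4):
    # top-down view: image up=+x, left=+y ; mm per px
    W=int((y1-y0)*1e3/mm);H=int((x1-x0)*1e3/mm)
    jj,ii=np.meshgrid(np.arange(W),np.arange(H))
    X=np.c_[x1-ii.ravel()*mm/1e3,y1-jj.ravel()*mm/1e3,np.full(ii.size,z)]
    q=proj(p,X).astype(np.float32).reshape(H,W,2)
    return cv2.remap(p["color"],q[...,0],q[...,1],cv2.INTER_CUBIC)
E
python3 - <<'E'
from h import *
ims=[]
for n in("scene","top"):
    p=dict(np.load(n+"0.npz"))
    a=rect(p,.46,.67,-.28,-.18,.024,.36); a=cv2.convertScaleAbs(a,alpha=1.3)
    for k in range(0,10):
        y=int((k*.01)*1e3/.36); cv2.line(a,(y,0),(y,6 if k!=5 else 20),(0,0,255),1)
    for k in range(0,21):
        x=int((k*.01)*1e3/.36); cv2.line(a,(0,x),(6 if k!=6 else 20,x),(0,0,255),1)
    ims.append(a)
    p2=rect(p,.41,.67,.15,.35,.012,.44); ims.append(cv2.resize(p2,None,fx=1,fy=1))
cv2.imwrite("pics/rb.png",np.hstack([ims[0],ims[2]]))
cv2.imwrite("pics/rs.png",cv2.convertScaleAbs(np.hstack([ims[1][:590],ims[3][:590]]),alpha=1.5))
print(ims[0].shape,ims[1].shape)
E
```

```text
(583, 277, 3) (590, 454, 3)
```

View pics/rb.png

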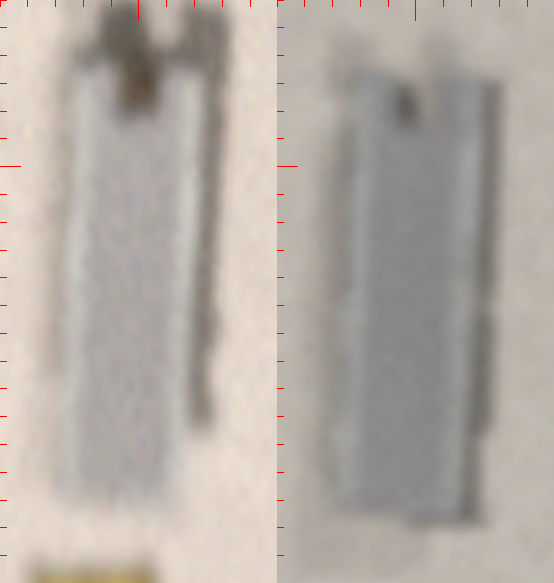

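View pics/rs.png

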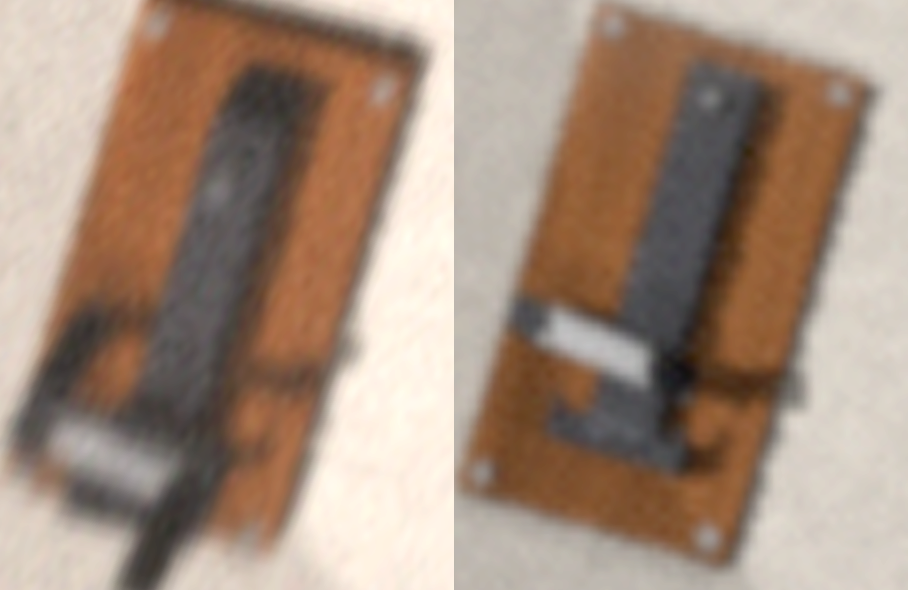

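```bash
python3 - <<'E'
from h import *
np.set_printoptions(precision=4,suppress=True)
o=arm.get_obs(); r=R.from_rotvec(o["eef_rot"]).as_matrix(); t=np.array(o["eef_pos"])
ims=[]
for n in("scene","top"):
    p=dict(np.load(n+"0.npz")); w=world(p,np.ones((384,512),bool))
    k=(w[:,0]>.2)&(w[:,0]<.85)&(abs(w[:,1])<.5)&(abs(w[:,2])<.008)
    A=np.c_[w[k,:2]-[.55,0],np.ones(k.sum())]; print(n,np.linalg.lstsq(A,w[k,2],rcond=None)[0]*1e3)
    pts=[t, t+r@[0,0,.044],t-r@[0,0,.044],t+r@[0,0,.065],t-r@[0,0,.065]]
    q=proj(p,np.array(pts)); print(q)
    c=q[0].astype(int); h=32; x0=max(c[0]-h,0);y0=max(c[1]-h,0)
    a=p["color"][y0:y0+2*h,x0:x0+2*h]; a=cv2.convertScaleAbs(cv2.resize(a,None,fx=6,fy=6,interpolation=cv2.INTER_CUBIC),alpha=2,beta=20)
    for s in q: cv2.circle(a,(int((s[0]-x0+.5)*6),int((s[1]-y0+.5)*6)),2,(0,0,255),-1)
    ims.append(a)
H=min(i.shape[0] for i in ims)
cv2.imwrite("pics/grip.png",np.hstack([i[:H] for i in ims]))
E
```

```text
scene [-0.0516 -0.6247  0.239 ]
[[406.4568  81.4714]
 [393.929   80.6217]
 [419.0808  82.3277]
 [387.9835  80.2184]
 [425.1402  82.7387]]
top [ 0.2852 -0.1471 -0.607 ]
[[ 48.5725 287.6779]
 [ 61.2952 293.4653]
 [ 35.9039 281.9151]
 [ 67.3867 296.2363]
 [ 29.8765 279.1734]]
```

View pics/grip.png

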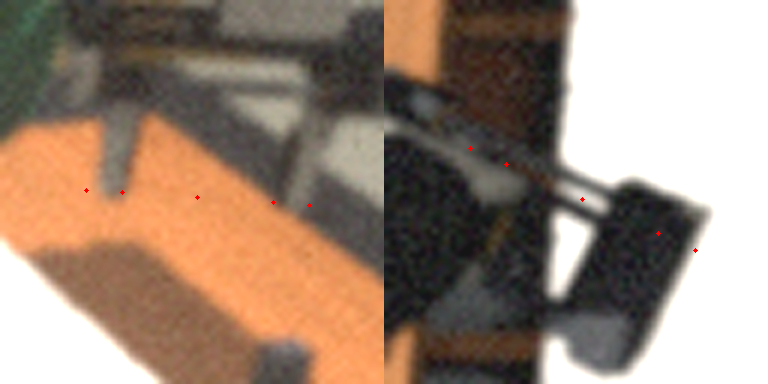

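```bash
python3 - <<'E'
from h import *
np.set_printoptions(precision=4,suppress=True)
for n in("scene","top"):
    p=dict(np.load(n+"0.npz"))
    a=rect(p,.40,.69,.13,.37,.012,.25)
    hsv=cv2.cvtColor(a,cv2.COLOR_BGR2HSV); m=((hsv[...,0]<16)&(hsv[...,1]>110)&(hsv[...,2]>50)).astype(np.uint8)
    m=cv2.morphologyEx(m,cv2.MORPH_OPEN,np.ones((9,9)))
    c=max(cv2.findContours(m,0,2)[0],key=cv2.contourArea); r=cv2.minAreaRect(c)
    cen=np.array([.69-r[0][1]*.25e-3,.37-r[0][0]*.25e-3]); box=cv2.boxPoints(r); 
    B=np.c_[.69-box[:,1]*.25e-3,.37-box[:,0]*.25e-3]
    print(n,cen,np.array(r[1])*.25,r[2]); print(B)
    b=cv2.drawContours(a.copy(),[c],-1,(255,0,0),1); cv2.polylines(b,[box.astype(int)],True,(0,255,0),1)
    cv2.imwrite(f"pics/board_{n}.png",cv2.resize(b,None,fx=.5,fy=.5))
    # depth pts above board
    w=world(p,np.ones((384,512),bool)); k=(w[:,0]>.4)&(w[:,0]<.7)&(w[:,1]>.13)&(w[:,1]<.37)
    for lo,hi in((.029,.041),(.045,.057),(.07,.09)):
        q=w[k&(w[:,2]>lo)&(w[:,2]<hi)]; print(lo,len(q),q.mean(0) if len(q) else 0, q.min(0) if len(q) else 0,q.max(0) if len(q) else 0)
E
python3 -c "
import cv2,numpy as np
a=cv2.imread('pics/board_scene.png');b=cv2.imread('pics/board_top.png');cv2.imwrite('pics/boards.png',cv2.resize(np.hstack([a,b]),(792,480)))"
```

```text
scene [0.5551 0.2565] [121.4502 221.2546] 16.263769149780273
[[0.4659 0.3458]
 [0.6783 0.2838]
 [0.6443 0.1672]
 [0.4319 0.2292]]
0.029 335 [0.5621 0.2541 0.035 ] [0.4657 0.2139 0.029 ] [0.6426 0.3172 0.0409]
0.045 117 [0.5239 0.2781 0.0505] [0.4997 0.2285 0.0452] [0.627  0.3199 0.0558]
0.07 30 [0.5046 0.2447 0.0792] [0.4956 0.2378 0.0716] [0.5116 0.2551 0.0844]
top [0.5443 0.2581] [121.8781 218.0982] 16.116975784301758
[[0.4565 0.3469]
 [0.666  0.2863]
 [0.6321 0.1692]
 [0.4226 0.2298]]
0.029 359 [0.5462 0.2517 0.0344] [0.4594 0.2137 0.029 ] [0.6378 0.3041 0.041 ]
0.045 81 [0.5197 0.2834 0.0502] [0.4911 0.227  0.0452] [0.6197 0.3151 0.0569]
0.07 21 [0.4987 0.2433 0.0819] [0.4915 0.2365 0.0772] [0.506  0.2503 0.0887]
```

View pics/boards.png

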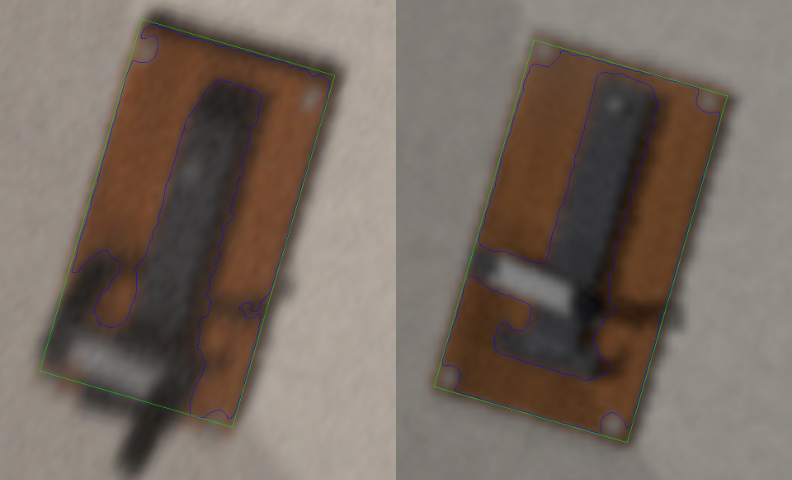

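```bash
for i in 1 2; do python3 -m handwheel '[-30,5,20.7,0,0,0,50,-30,5,20.7,0,0,0,50,-30,5,20.7,0,0,0,50,-30,5,20.7,0,0,0,50,-30,5,20.7,0,0,0,50]'; done; python3 -m handwheel '[-30,5,20.7,0,0,0,50,-30,5,20.7,0,0,0,50]'
for i in 1 2; do python3 -m handwheel '[0,0,0,0,-7,0,50,0,0,0,0,-7,0,50,0,0,0,0,-7,0,50,0,0,0,0,-7,0,50,0,0,0,0,-7,0,50]'; done; python3 -m handwheel '[0,0,0,0,-7,0,50,0,0,0,0,-7,0,50,0,0,0,0,-5,0,50]'
```

```text
t: 2.02
eef_pos: [0.3637, 0.4668, 0.2]
eef_rot: [-0.405, -2.006, 2.001]
wrist_force: [0.2, -0.1, -0.2]
grip_width: 0.0601
t: 2.43
eef_pos: [0.4652, 0.3058, 0.175]
eef_rot: [-0.404, -2.011, 2.0]
wrist_force: [1.3, 0.7, 0.4]
grip_width: 0.0438
t: 2.6
eef_pos: [0.5062, 0.2413, 0.1652]
eef_rot: [-0.404, -2.013, 1.999]
wrist_force: [1.3, 0.0, 0.3]
grip_width: 0.044
t: 3.02
eef_pos: [0.5096, 0.232, 0.164]
eef_rot: [-0.233, 2.105, -2.098]
wrist_force: [-0.2, 0.1, -0.4]
grip_width: 0.0439
t: 3.43
eef_pos: [0.5101, 0.2316, 0.1647]
eef_rot: [-0.771, 1.718, -1.713]
wrist_force: [-0.5, 0.6, -0.1]
grip_width: 0.0437
t: 3.68
eef_pos: [0.5103, 0.2317, 0.1651]
eef_rot: [-0.999, 1.481, -1.478]
wrist_force: [-0.2, 0.4, -0.8]
grip_width: 0.0438
```

```bash
cat > look.py <<'E'
from h import *
import sys
def look(tag,pts,h=45,f=4):
    ims=[]
    for n in("scene","top"):
        p=eyes.camera(n); np.savez(f"{n}_{tag}.npz",**{k:np.array(v) for k,v in p.items()})
        q=proj(p,np.array(pts)); c=q[0].astype(int); x0=c[0]-h;y0=c[1]-h
        a=p["color"][y0:y0+2*h,x0:x0+2*h]; a=cv2.convertScaleAbs(cv2.resize(a,None,fx=f,fy=f,interpolation=cv2.INTER_CUBIC),alpha=1.8,beta=20)
        for s in q: cv2.circle(a,(int((s[0]-x0+.5)*f),int((s[1]-y0+.5)*f)),2,(0,0,255),-1)
        ims.append(a)
    cv2.imwrite(f"pics/{tag}.png",np.hstack(ims))
E
python3 - <<'E'
from look import *
o=arm.get_obs(); r=R.from_rotvec(o["eef_rot"]).as_matrix(); t=np.array(o["eef_pos"]); print(r.round(3))
w=o["grip_width"]/2
look("g1",[t,t+r@[0,0,w],t-r@[0,0,w],t+r@[0,0,w+.021],t-r@[0,0,w+.021]])
E
```

```text
[[-0.369  0.005  0.93 ]
 [-0.93   0.005 -0.369]
 [-0.007 -1.     0.002]]
```

View pics/g1.png

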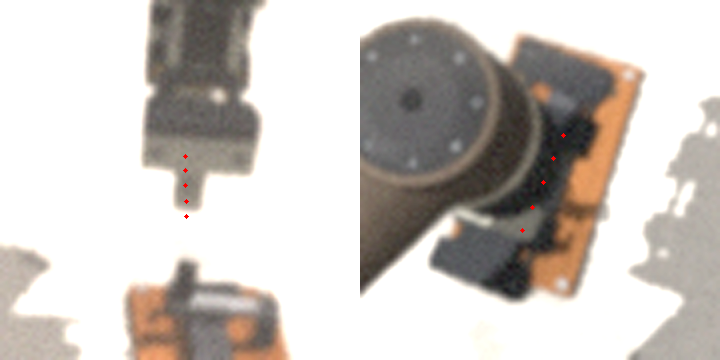

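```bash
python3 - <<'E'
from h import *
np.set_printoptions(precision=4,suppress=True)
o=arm.get_obs(); r=R.from_rotvec(o["eef_rot"]).as_matrix(); t=np.array(o["eef_pos"]); print(o["grip_width"])
for n in("scene","top"):
    p=dict(np.load(n+"_g1.npz")); w=world(p,np.ones((384,512),bool)); L=(w-t)@r*1e3
    k=(abs(L[:,0])<120)&(abs(L[:,2])<120)&(L[:,1]>-140)&(L[:,1]<20)
    print(n,k.sum())
    for y0 in range(-140,20,10):
        q=L[k&(L[:,1]>=y0)&(L[:,1]<y0+10)]
        if len(q): print(y0,len(q),"x",np.percentile(q[:,0],[2,50,98]),"z",np.percentile(q[:,2],[2,50,98]))
E
```

```text
0.04397438219870276
scene 1125
-140 61 x [-25.5475  -5.5078  19.5423] z [-8.2169 14.1014 18.892 ]
-130 64 x [-26.0364   1.2157  21.6871] z [-27.075   14.4873  18.419 ]
-120 78 x [-24.8726   4.7567  25.2267] z [-61.4707  14.4225  94.2057]
-110 390 x [-37.209    2.0255  37.3149] z [-75.1591  74.4203  99.1025]
-100 126 x [-38.4444   1.0764  36.5691] z [-79.9463  93.4811  98.02  ]
-90 154 x [-38.0299  15.1391  38.0814] z [-81.5694  27.4994  92.3697]
-80 116 x [-38.7343   2.0561  38.4145] z [-80.5595  88.155   92.2771]
-70 60 x [-36.9145  -0.4434  36.3332] z [-29.3601  86.2196  90.5074]
-40 16 x [-10.9339  -0.8513   8.966 ] z [37.6989 41.4277 43.414 ]
-30 19 x [-10.9629  -0.5618   8.3239] z [37.0313 39.2655 41.6812]
-20 26 x [-10.4989  -1.4569  10.4755] z [33.1181 37.8798 41.1918]
-10 15 x [-10.4025   0.0842   9.4821] z [35.1325 37.9802 39.6048]
top 835
-120 99 x [-32.2724   9.6256  35.8665] z [-93.5593 -50.8963  93.1226]
-110 519 x [-34.0852   4.4614  39.7145] z [-95.548  -57.0213  94.3666]
-100 46 x [-31.1676  33.2231  41.8101] z [-83.6229 -21.416   84.8689]
-90 145 x [-8.1425 31.8293 41.5493] z [-66.4466  18.2208  66.7141]
-80 23 x [26.4334 39.1188 41.8401] z [-73.9836   0.2979  86.0769]
-70 1 x [41.811 41.811 41.811] z [-85.3361 -85.3361 -85.3361]
-20 1 x [12.4681 12.4681 12.4681] z [25.184 25.184 25.184]
-10 1 x [11.7746 11.7746 11.7746] z [22.6829 22.6829 22.6829]
```

```bash
python3 -m handwheel '[-8,25,-12.5,0,3,0,50,0,35,0,0,0,0,50,0,10,0,0,0,0,50,0,0,0,0,0,0,50]'
python3 - <<'E'
from look import *
o=arm.get_obs(); r=R.from_rotvec(o["eef_rot"]).as_matrix(); t=np.array(o["eef_pos"]); print(t,r.round(3))
w=o["grip_width"]/2
look("g2",[t,t+r@[0,0,w],t-r@[0,0,w],t+r@[0,0,w+.018],t-r@[0,0,w+.018]])
E
```

```text
t: 4.12
eef_pos: [0.5039, 0.2458, 0.0961]
eef_rot: [-0.947, 1.532, -1.527]
wrist_force: [0.1, 0.0, 1.5]
grip_width: 0.0439
[0.50386005 0.24583978 0.09605017] [[-0.436  0.01   0.9  ]
 [-0.9    0.009 -0.436]
 [-0.013 -1.     0.005]]
```

View pics/g2.png

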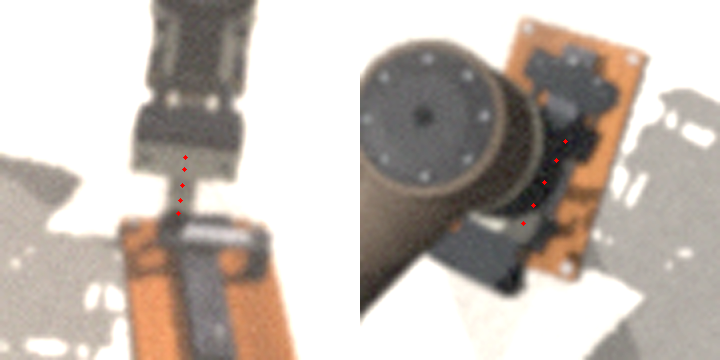

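```bash
python3 - <<'E'
from h import *
p=dict(np.load("scene0.npz")); t=dict(np.load("top0.npz"))
for x in((.5018,.244,.083),(.506,.244,.083),(.498,.244,.083)):
    print(x,proj(p,np.array([x])),proj(t,np.array([x])))
for n,p_,c in(("s",p,(329,168)),("t",t,(180,214))):
    a=p_["color"][c[1]-16:c[1]+16,c[0]-16:c[0]+16]; cv2.imwrite(f"pics/k{n}.png",cv2.convertScaleAbs(cv2.resize(a,(384,384),interpolation=cv2.INTER_NEAREST),alpha=2.2,beta=20))
a=cv2.imread("pics/ks.png");b=cv2.imread("pics/kt.png");cv2.imwrite("pics/kk.png",np.hstack([a,b]))
E
```

```text
(0.5018, 0.244, 0.083) [[328.78755198 164.84134696]] [[180.78162891 216.10602828]]
(0.506, 0.244, 0.083) [[329.2786749  165.58326235]] [[180.81371994 214.92310388]]
(0.498, 0.244, 0.083) [[328.34537726 164.17337521]] [[180.75256753 217.17727481]]
```

View pics/kk.png

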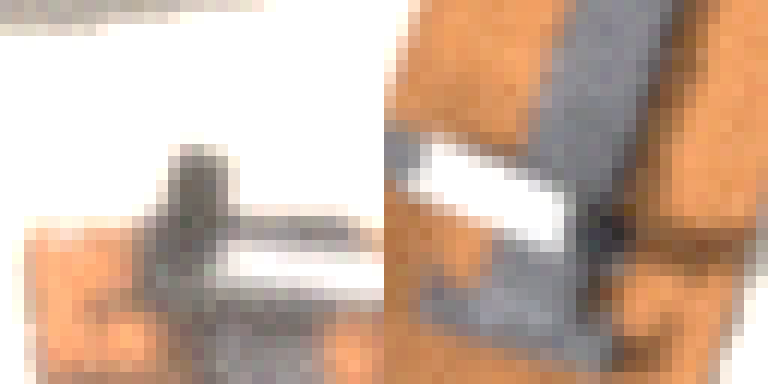

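```bash
python3 -m handwheel '[0,12,0,0,0,0,50,0,12,0,0,0,0,50,0,12,0,0,0,0,50,0,0,0,0,0,0,50]'
python3 -c "
from h import *
o=arm.get_obs(); print(o['wrist_force'],o['eef_pos'],o['ft_torque'])"
```

```text
t: 4.55
eef_pos: [0.5089, 0.2489, 0.0666]
eef_rot: [-0.935, 1.531, -1.524]
wrist_force: [-0.6, -1.0, -0.8]
grip_width: 0.0437
[-0.61627928 -1.00254983 -0.82673012] [0.5089284  0.24890627 0.06663167] [-0.22249724  0.05001218  0.00205555]
```

```bash
python3 -m handwheel '[0,4,0,0,0,0,20,0,0,0,0,0,0,10,0,0,0,0,0,0,10,0,0,0,0,0,0,10]'
python3 -c "
from h import *
o=arm.get_obs(); print(o['wrist_force'],o['eef_pos'],o['ft_torque'],o['grip_width'],o['t'],R.from_rotvec(o['eef_rot']).as_matrix().round(3))"
```

```text
t: 4.88
eef_pos: [0.5103, 0.2496, 0.065]
eef_rot: [-0.931, 1.531, -1.524]
wrist_force: [-1.4, -0.2, -0.7]
grip_width: 0.0225
[-1.44499939 -0.19614942 -0.72278028] [0.51031175 0.24962789 0.06500154] [-0.05961657  0.36380071  0.07079749] 0.022500963856845507 4.8833 [[-0.437  0.021  0.899]
 [-0.899  0.018 -0.437]
 [-0.025 -1.     0.011]]
```

```bash
cat >> h.py <<'E'
def Rd(yaw_deg):
    a=np.radians(yaw_deg); z=np.array([np.cos(a),np.sin(a),0]); y=np.array([0,0,-1.]); return np.c_[np.cross(y,z),y,z]
def st(yaw=None,X=None):
    np.set_printoptions(precision=4,suppress=True)
    o=arm.get_obs(); m=R.from_rotvec(o["eef_rot"]).as_matrix()
    print("t",round(o["t"],2),"pos",o["eef_pos"],"yaw",round(np.degrees(np.arctan2(m[1,2],m[0,2])),2),"ydir",m[:,1].round(3),"F",np.round(o["wrist_force"],1),"M",np.round(o["ft_torque"],2),"g",round(o["grip_width"],4))
    if yaw is not None or X is not None:
        d=rel(X,Rd(yaw) if yaw is not None else None); print({k:v.round(1) for k,v in d.items()})
    return o
E
python3 -c "
from h import *
st(-25.9)"
```

```text
t 4.88 pos [0.5103 0.2496 0.065 ] yaw -25.94 ydir [ 0.021  0.018 -1.   ] F [-1.4 -0.2 -0.7] M [-0.06  0.36  0.07] g 0.0225
{'turn_deg': array([-0.6, -0. , -1.4])}
```

```bash
python3 -m handwheel '[0,5,0,-0.6,0,-1.4,10,0,0,0,0,0,0,10]'
python3 -c "
from h import *
st(-25.9)"
```

```text
t: 5.05
eef_pos: [0.5103, 0.2499, 0.0624]
eef_rot: [-0.959, 1.534, -1.534]
wrist_force: [1.3, 2.1, -12.3]
grip_width: 0.0172
t 5.05 pos [0.5103 0.2499 0.0624] yaw -25.92 ydir [ 0.001  0.001 -1.   ] F [  1.3   2.1 -12.3] M [ 0.74 -0.69  0.07] g 0.0172
{'turn_deg': array([-0. , -0. , -0.1])}
```

```bash
python3 -m handwheel '[0,0,0,0,0,0,34,0,0,0,0,0,0,34]'; python3 -m handwheel '[6,0,-1,0,0,0,34,0,0,0,0,0,0,34]'
cat >> h.py <<'E'
U=np.array([np.cos(np.radians(-16.2)),np.sin(np.radians(-16.2))]);V=np.array([-U[1],U[0]])
def arc(P,th,z=.060):
    d=-V*np.cos(th)-U*np.sin(th); q=np.array(P)+.07*d
    return np.array([q[0],q[1],z]), -16.2-np.degrees(th)
E
python3 -c "
from h import *
st()
X,y=arc((.533,.307),.169); print(X,y); st(y,X)"
```

```text
t: 5.22
eef_pos: [0.5106, 0.2502, 0.0631]
eef_rot: [-0.958, 1.534, -1.533]
wrist_force: [0.2, 0.5, -0.6]
grip_width: 0.0254
t: 5.38
eef_pos: [0.5072, 0.2451, 0.0636]
eef_rot: [-0.956, 1.533, -1.533]
wrist_force: [-1.2, -0.2, -0.3]
grip_width: 0.0294
t 5.38 pos [0.5072 0.2451 0.0636] yaw -25.9 ydir [ 0.003  0.002 -1.   ] F [-1.2 -0.2 -0.3] M [-0.13  0.03 -0.05] g 0.0294
[0.5024 0.244  0.06  ] -25.88298673771091
t 5.38 pos [0.5072 0.2451 0.0636] yaw -25.9 ydir [ 0.003  0.002 -1.   ] F [-1.2 -0.2 -0.3] M [-0.13  0.03 -0.05] g 0.0294
{'shift_mm': array([ 3.1,  3.6, -3.8]), 'turn_deg': array([-0.1, -0. , -0.2])}
```

Now sweep along the arc, five rows at a time.

```bash
python3 -m handwheel '[1,2,-9,0,7,0,34,0,1,-9,0,7,0,34,-0.5,0,-9,0,7,0,34,-0.5,0,-9,0,7,0,34]'
python3 -c "
from h import *
o=st()
for P in((.533,.307),):
  for th in(.65,.9): X,y=arc(P,th); print(X,y); print({k:v.round(1) for k,v in rel(X,Rd(y)).items()})
"
```

```text
t: 5.72
eef_pos: [0.4787, 0.2636, 0.0612]
eef_rot: [-0.593, 1.865, -1.866]
wrist_force: [-0.7, -3.0, -0.1]
grip_width: 0.0295
t 5.72 pos [0.4787 0.2636 0.0612] yaw -54.49 ydir [ 0.004  0.001 -1.   ] F [-0.7 -3.  -0.1] M [-0.95 -0.03 -0.03] g 0.0295
[0.4768 0.2653 0.06  ] -53.442256683503516
{'shift_mm': array([ 0.6,  1.2, -2.5]), 'turn_deg': array([-0.1, -1. , -0.2])}
[0.4682 0.2805 0.06  ] -67.7662015617741
{'shift_mm': array([ -1.3,   1.2, -19.9]), 'turn_deg': array([-0.1, 13.3, -0.2])}
```

```bash
python3 -m handwheel '[-0.5,1,-10.5,0,7,0,34,-0.5,0,-9.5,0,7,0,34,-0.5,0,-8.7,0,7,0,34,-0.5,0,-8.7,0,7,0,34]'
python3 -c "
from h import *
o=st()
for P in((.533,.307),):
  for th in(1.15,1.4,1.65): X,y=arc(P,th); print(X,y); print({k:v.round(1) for k,v in rel(X,Rd(y)).items()})
"
```

```text
t: 6.05
eef_pos: [0.4617, 0.2952, 0.0604]
eef_rot: [-0.128, 2.155, -2.161]
wrist_force: [0.8, -1.7, -0.4]
grip_width: 0.0299
t 6.05 pos [0.4617 0.2952 0.0604] yaw -83.11 ydir [ 0.002 -0.003 -1.   ] F [ 0.8 -1.7 -0.4] M [-0.59 -0.01  0.02] g 0.0299
[0.4637 0.2974 0.06  ] -82.09014644004466
{'shift_mm': array([-2.2,  0.4, -2. ]), 'turn_deg': array([-0.2, -1. , -0.1])}
[0.4634 0.3148 0.06  ] -96.41409131831524
{'shift_mm': array([ -4.1,   0.3, -19.3]), 'turn_deg': array([-0.2, 13.3, -0.1])}
[0.4675 0.3318 0.06  ] -110.73803619658582
{'shift_mm': array([-10.2,   0.3, -35.7]), 'turn_deg': array([-0.1, 27.6, -0.1])}
```

```bash
python3 -m handwheel '[-1.5,0,-10,0,7,0,34,-1,0,-9.2,0,7,0,34,-1,0,-9,0,7,0,34,-0.5,0,-9,0,7,0,34,0,0,0,0,0,0,34]'
python3 - <<'E'
from look import *
o=st()
for P in((.533,.307),):
  for th in(1.65,1.7): X,y=arc(P,th); print(X,y); print({k:v.round(1) for k,v in rel(X,Rd(y)).items()})
r=R.from_rotvec(o["eef_rot"]).as_matrix(); t=np.array(o["eef_pos"])
look("g3",[t])
E
```

```text
t: 6.47
eef_pos: [0.4652, 0.3305, 0.0601]
eef_rot: [-0.392, -2.004, 2.018]
wrist_force: [-0.2, -0.2, 0.3]
grip_width: 0.0297
t 6.47 pos [0.4652 0.3305 0.0601] yaw -112.05 ydir [-0.001 -0.007 -1.   ] F [-0.2 -0.2  0.3] M [ 0.06 -0.04 -0.05] g 0.0297
[0.4675 0.3318 0.06  ] -110.73803619658582
{'shift_mm': array([-1.7,  0.1, -2.1]), 'turn_deg': array([-0.4, -1.3, -0.1])}
[0.4689 0.335  0.06  ] -113.60282517223995
{'shift_mm': array([-1.7,  0.1, -5.6]), 'turn_deg': array([-0.4,  1.6, -0.1])}
```

View pics/g3.png

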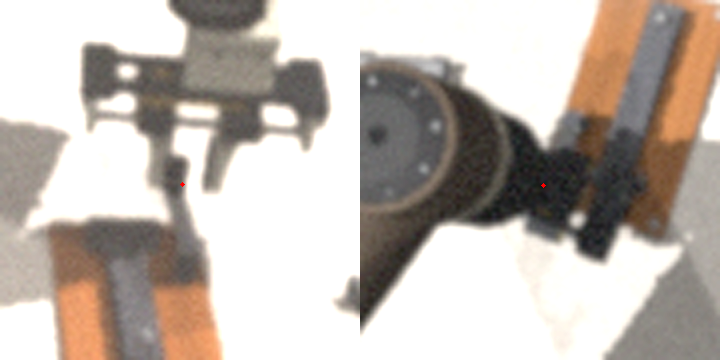

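```bash
python3 -m handwheel '[-1,0,-6,0,3,0,34,0,0,0,0,0,0,34,0,0,5,0,0,0,34]'
python3 - <<'E'
from h import *
np.set_printoptions(precision=1,suppress=True)
o=arm.get_obs()
p=dict(np.load("scene_g3.npz"))
# state at g3
t=np.array([0.4652,0.3305,0.0601]); a=np.radians(-112.05); r=Rd(-112.05)
for n in("scene","top"):
    p=dict(np.load(n+"_g3.npz")); w=world(p,np.ones((384,512),bool)); L=(w-t)@r*1e3
    k=(abs(L[:,0])<70)&(abs(L[:,2])<120)&(L[:,1]>-140)&(L[:,1]<20)
    for y0 in range(-130,10,10):
        q=L[k&(L[:,1]>=y0)&(L[:,1]<y0+10)]
        if len(q)>5: print(n,y0,len(q),"x",np.percentile(q[:,0],[2,50,98]),"z",np.percentile(q[:,2],[2,50,98]))
st()
E
```

```text
t: 6.82
eef_pos: [0.4657, 0.3289, 0.0603]
eef_rot: [-0.422, -1.985, 1.999]
wrist_force: [0.8, -0.2, 0.3]
grip_width: 0.03
scene -130 67 x [-29.7 -22.8  17.5] z [-48.4 -17.4  15.5]
scene -120 121 x [-37.7 -24.   26.1] z [-85.6  -6.5  94.4]
scene -110 464 x [-40.2 -16.5  34.6] z [-95.6  14.8  91.7]
scene -100 127 x [-41.8 -25.   20.9] z [-93.5  12.   89.7]
scene -90 191 x [-42.1 -32.4  29. ] z [-86.    3.5  82. ]
scene -80 95 x [-42.2 -36.9  -8.7] z [-85.9 -19.7  87.3]
scene -70 14 x [-40.1 -35.8   9.3] z [-86.8   7.1  86.3]
scene -60 14 x [-15.2 -11.1  -4.5] z [-30.  -19.6  32.9]
scene -50 37 x [-15.4 -10.1   5.2] z [-35.8 -16.1  33. ]
scene -40 31 x [-14.2 -10.3  -7.4] z [-32.5  15.6  31.8]
scene -30 43 x [-14.1  -8.3  13.5] z [-30.4   3.5  30.3]
scene -20 44 x [-14.3  -8.9   2.9] z [-29.5   4.3  29.3]
scene -10 33 x [-13.7  -7.2   4. ] z [-30.5   4.4  27.9]
scene 0 64 x [-69.  -29.2   1.9] z [-15.6  -0.3  10.4]
top -120 71 x [-37.3   0.3  37.7] z [26.4 83.1 98.9]
top -110 212 x [-34.4   1.5  35.8] z [27.2 78.8 98.8]
top -100 79 x [-33.4  -0.2  38.5] z [24.1 39.3 97.1]
top -90 120 x [-36.9  -0.1  36.9] z [14.2 37.4 60.4]
top -80 10 x [-27.7   1.6  32.4] z [50.3 51.2 62. ]
top 0 24 x [-67.8 -55.5 -38.4] z [-8.  -0.6  9.6]
t 6.82 pos [0.4657 0.3289 0.0603] yaw -113.89 ydir [-0.001 -0.007 -1.   ] F [ 0.8 -0.2  0.3] M [-0.   -0.08  0.04] g 0.03
```

```bash
python3 - <<'E'
from h import *
np.set_printoptions(precision=4,suppress=True)
for n in("scene","top"):
    p=dict(np.load(n+"0.npz")); w=world(p,np.ones((384,512),bool))
    # board
    k=(w[:,0]>.4)&(w[:,0]<.7)&(w[:,1]>.13)&(w[:,1]<.37)&(w[:,2]>.007)
    q=w[k,:2].astype(np.float32)*1000
    if n=="scene": q=w[k&(w[:,2]<.018),:2].astype(np.float32)*1000
    r=cv2.minAreaRect(q); print(n,"board",r,k.sum())
    k=(w[:,0]>.44)&(w[:,0]<.68)&(w[:,1]>-.29)&(w[:,1]<-.16)&(w[:,2]>.019)&(w[:,2]<.03)
    q=w[k]; r=cv2.minAreaRect(q[:,:2].astype(np.float32)*1000); print(n,"blade",r,k.sum(),q.mean(0), np.percentile(q,[1,99],axis=0))
    k=(w[:,0]>.44)&(w[:,0]<.68)&(w[:,1]>-.29)&(w[:,1]<-.16)&(w[:,2]>.010); print(k.sum(),np.percentile(w[k],[0,1,50,99,100],axis=0))
    hsv=cv2.cvtColor(p["color"],cv2.COLOR_BGR2HSV)
    d=p["depth"]; 
    a=np.zeros(d.shape,bool); 
    # bystander key cover depth centroid
    k=(w[:,0]>.58)&(w[:,0]<.72)&(w[:,1]>-.06)&(w[:,1]<.06)&(w[:,2]>.007); print("keycover",w[k].mean(0),k.sum())
    k=(w[:,0]>.71)&(w[:,0]<.85)&(w[:,1]>-.06)&(w[:,1]<.1)&(w[:,2]>.025); print("case",w[k].mean(0),k.sum())
E
```

```text
scene board ((547.7886962890625, 260.00537109375), (124.8037338256836, 227.85243225097656), 73.3573226928711) 1792
scene blade ((565.7775268554688, -226.12014770507812), (45.94512176513672, 165.2693328857422), 87.38170623779297) 586 [ 0.5697 -0.2263  0.0238] [[ 0.4866 -0.2509  0.0204]
 [ 0.6476 -0.2022  0.0275]]
601 [[ 0.4839 -0.2525  0.0101]
 [ 0.4866 -0.2508  0.0154]
 [ 0.5737 -0.2263  0.0238]
 [ 0.6475 -0.2022  0.0275]
 [ 0.6491 -0.2001  0.029 ]]
keycover [ 0.6491 -0.0018  0.013 ] 255
case [0.7896 0.0297 0.0347] 353
top board ((552.1524047851562, 237.694091796875), (212.11851501464844, 269.47784423828125), 87.8783187866211) 1852
top blade ((564.3721923828125, -227.922119140625), (45.925594329833984, 159.47279357910156), 88.35179138183594) 455 [ 0.5604 -0.2282  0.0236] [[ 0.4853 -0.252   0.0192]
 [ 0.6429 -0.2044  0.0292]]
519 [[ 0.4845 -0.2528  0.0137]
 [ 0.4853 -0.252   0.0153]
 [ 0.5599 -0.2277  0.023 ]
 [ 0.6428 -0.2044  0.0305]
 [ 0.6436 -0.2034  0.0328]]
keycover [ 0.6393 -0.0039  0.0127] 185
case [0.7797 0.0301 0.0348] 194
```

```bash
python3 -m handwheel '[0,-30,0,0,0,0,34,0,-35,0,0,0,0,60,0,-35,0,0,-7,0,80,0,-10,0,0,-7,0,80,0,0,0,0,-7,0,80]'
python3 - <<'E'
from h import *
st(-92,[.566,-.227,.17])
E
```

```text
t: 7.23
eef_pos: [0.4633, 0.3233, 0.1731]
eef_rot: [-0.03, -2.19, 2.215]
wrist_force: [0.0, 0.1, -0.4]
grip_width: 0.0508
t 7.23 pos [0.4633 0.3233 0.1731] yaw -91.84 ydir [-0.005 -0.011 -1.   ] F [ 0.   0.1 -0.4] M [ 0.07 -0.02 -0.01] g 0.0508
{'shift_mm': array([-120.4,    8.8,  546.6]), 'turn_deg': array([-0.7,  0.2,  0.3])}
```

```bash
for i in 1 2; do python3 -m handwheel '[-9,0,38,0,0,0,80,-9,0,38,0,0,0,80,-9,0,38,0,0,0,80,-9,0,38,0,0,0,80,-9,0,38,0,0,0,80]'; done
python3 - <<'E'
from look import *
st(-92,[.566,-.227,.14])
S=dict(o=np.array([.5571,.2507]))
def s2w(x,y,z): q=S["o"]+U*x/1e3+V*y/1e3; return [q[0],q[1],z/1e3]
look("s1",[s2w(0,0,35),s2w(67.5,0,47),s2w(-45,48,51),s2w(-125,-57,12),s2w(100,-57,12),s2w(100,67,12),s2w(-125,67,12),s2w(-115,48,83)],h=40,f=5)
E
```

```text
t: 7.65
eef_pos: [0.5047, 0.1303, 0.1777]
eef_rot: [-0.004, 2.213, -2.223]
wrist_force: [1.6, 0.6, 0.2]
grip_width: 0.0703
t: 8.07
eef_pos: [0.5488, -0.0712, 0.1804]
eef_rot: [-0.021, 2.203, -2.208]
wrist_force: [0.6, 1.0, 1.3]
grip_width: 0.0698
t 8.07 pos [ 0.5488 -0.0712  0.1804] yaw -88.56 ydir [ 0.006 -0.002 -1.   ] F [0.6 1.  1.3] M [ 0.07 -0.18  0.02] g 0.0698
{'shift_mm': array([-13. ,  40.8, 156.1]), 'turn_deg': array([-0.1,  3.4, -0.4])}
```

View pics/s1.png

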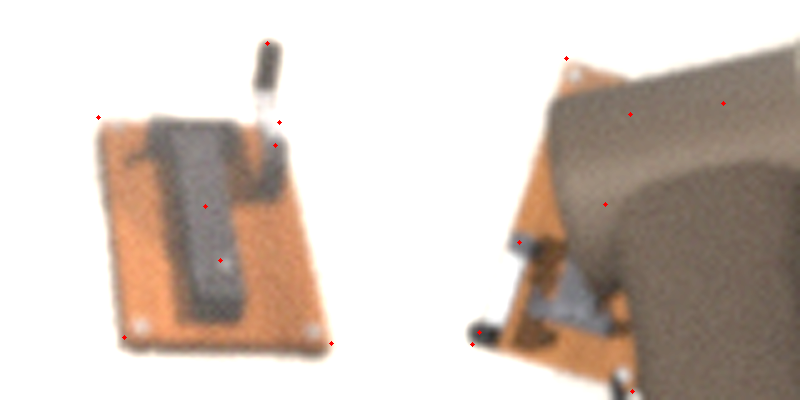

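```bash
python3 - <<'E'
from h import *
ims=[]
for n,c in(("scene_s1",(335,193)),("top0",(181,206)),("scene0",(183,218)),("top0",(311,202))):
    p=dict(np.load(n+".npz")); d=p["depth"]; v,u=np.mgrid[0:384,0:512]
    T=p["cam_to_world"]; z=T[2,0]*(u-p["cx"])/p["fx"]*d+T[2,1]*(v-p["cy"])/p["fy"]*d+T[2,2]*d+T[2,3]
    m=((z>.006)&(d>0)).astype(np.uint8)
    h=32; f=6; sl=np.s_[c[1]-h:c[1]+h,c[0]-h:c[0]+h]
    a=cv2.resize(p["color"][sl],None,fx=f,fy=f,interpolation=cv2.INTER_NEAREST); a=cv2.convertScaleAbs(a,alpha=1.6,beta=10)
    M=cv2.resize(m[sl],None,fx=f,fy=f,interpolation=cv2.INTER_NEAREST)
    cv2.drawContours(a,cv2.findContours(M,0,2)[0],-1,(255,0,0),1); ims.append(a)
cv2.imwrite("pics/ov.png",cv2.resize(np.vstack([np.hstack(ims[:2]),np.hstack(ims[2:])]),(600,600),interpolation=cv2.INTER_AREA))
E
```

```text
(no output)
```

View pics/ov.png

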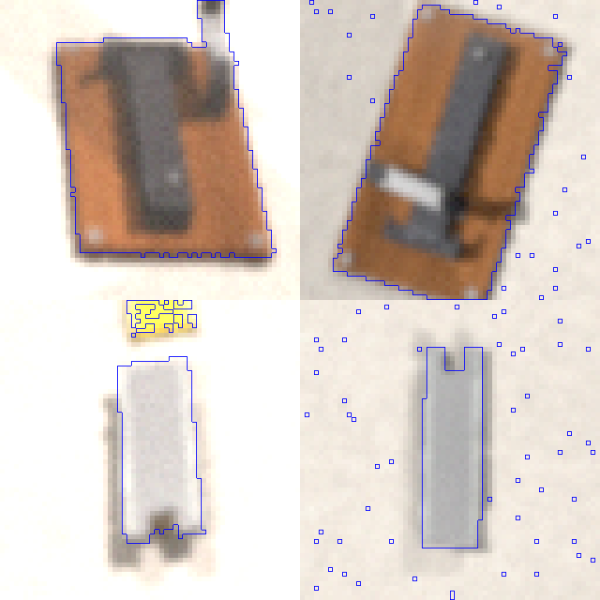

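```bash
cat >> h.py <<'E'
from scipy.optimize import minimize
def zmap(p):
    d=p["depth"]; v,u=np.mgrid[0:d.shape[0],0:d.shape[1]]; T=p["cam_to_world"]
    return np.where(d>0,T[2,0]*(u-p["cx"])/p["fx"]*d+T[2,1]*(v-p["cy"])/p["fy"]*d+T[2,2]*d+T[2,3],0)
def render(p,boxes,pose,win,f=8):
    x,y,a=pose; c,s=np.cos(a),np.sin(a); u0,v0,u1,v1=win
    im=np.zeros(((v1-v0)*f,(u1-u0)*f),np.uint8)
    for (x0,x1,y0,y1,z0,z1) in boxes:
        X=np.array([[x+c*i-s*j,y+s*i+c*j,k] for i in(x0,x1) for j in(y0,y1) for k in(z0,z1)])
        q=(proj(p,X)+.5-[u0,v0])*f
        cv2.fillConvexPoly(im,cv2.convexHull(np.round(q).astype(np.int32)),1)
    return cv2.resize(im.astype(np.float32),(u1-u0,v1-v0),interpolation=cv2.INTER_AREA)
def fit(p,mask,boxes,pose0,win,ign=None,tag=""):
    u0,v0,u1,v1=win; m=mask[v0:v1,u0:u1].astype(np.float32); W=np.ones_like(m) if ign is None else 1-ign[v0:v1,u0:u1].astype(np.float32)
    sc=np.array([.003,.003,.02])
    f=lambda q:(W*abs(render(p,boxes,pose0+q*sc,win)-m)).sum()
    best=min((minimize(f,s,method="Nelder-Mead",options=dict(xatol=.02,fatol=.05,initial_simplex=np.array([s,s+[2,0,0],s+[0,2,0],s+[0,0,2]]))) for s in (np.zeros(3),np.array([1.,1,-1]))),key=lambda r:r.fun)
    return pose0+best.x*sc,best.fun,m.sum()
BOARD=[(-.125,.100,-.057,.067,.006,.012),(-.092,.084,-.015,.015,.012,.035)]
E
python3 - <<'E'
from h import *
np.set_printoptions(precision=4,suppress=True)
s=dict(np.load("scene_s1.npz")); t=dict(np.load("top0.npz")); s0=dict(np.load("scene0.npz"))
p0=np.array([.5571,.2507,np.radians(-16.2)])
z=zmap(s); ign=np.zeros(z.shape,bool); ign[:205,338:]=1
print("scene",fit(s,z>.006,BOARD,p0,(295,150,380,235),ign))
z=zmap(t); ign=np.zeros(z.shape,bool)
print("top",fit(t,z>.006,BOARD,p0,(145,168,220,245)))
b0=np.array([.566,-.227,np.radians(-2)])
BL=[(-.08,.08,-.023,.023,.018,.024)]
print("scene",fit(s0,zmap(s0)>.014,BL,b0,(160,190,215,250)))
print("top",fit(t,zmap(t)>.014,BL,b0,(290,175,335,230)))
E
```

```text
scene (array([ 0.5563,  0.2519, -0.285 ]), np.float64(47.75), np.float32(1876.0))
top (array([ 0.5548,  0.25  , -0.2866]), np.float64(184.984375), np.float32(1967.0))
scene (array([ 0.5651, -0.2265, -0.0462]), np.float64(50.828125), np.float32(595.0))
top (array([ 0.5646, -0.2284, -0.0383]), np.float64(44.28125), np.float32(518.0))
```

```bash
python3 -m handwheel '[-3,10,36,0,1,0,80,-3,10,36,0,1,0,80,-3,10,36,0,1,0,80,-3,10,36,0,1,0,80,-1,0,8,0,0,0,80]'
python3 - <<'E'
from h import *
st(-92.4,[.565,-.2274,.06])
E
```

```text
t: 8.58
eef_pos: [0.5598, -0.2309, 0.1405]
eef_rot: [-0.051, -2.207, 2.211]
wrist_force: [0.8, 0.5, 0.7]
grip_width: 0.07
t 8.58 pos [ 0.5598 -0.2309  0.1405] yaw -92.05 ydir [ 0.011 -0.002 -1.   ] F [0.8 0.5 0.7] M [ 0.02  0.02 -0.02] g 0.07
{'shift_mm': array([-4.2, 80.5, -3.8]), 'turn_deg': array([-0.1,  0.4, -0.6])}
```

```bash
python3 -m handwheel '[-4,25,-3.5,0,0.4,-0.6,80,0,30,0,0,0,0,80,0,25,0,0,0,0,80,0,0,0,0,0,0,80]'
python3 - <<'E'
from look import *
o=st(-92.4,[.565,-.2274,.006])
look("b1",[o["eef_pos"],[.565,-.2274,.024]],h=36,f=5)
E
```

```text
t: 8.92
eef_pos: [0.5626, -0.2321, 0.0595]
eef_rot: [-0.046, -2.202, 2.207]
wrist_force: [-0.4, 0.8, -0.1]
grip_width: 0.0698
t 8.92 pos [ 0.5626 -0.2321  0.0595] yaw -92.17 ydir [ 0.004 -0.002 -1.   ] F [-0.4  0.8 -0.1] M [ 0.01  0.32 -0.02] g 0.0698
{'shift_mm': array([-2. , 53.5, -4.9]), 'turn_deg': array([-0.1,  0.2, -0.2])}
```

View pics/b1.png

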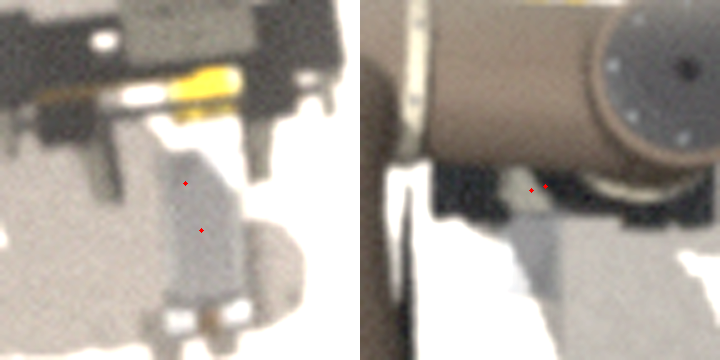

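```bash
python3 -m handwheel '[-2,15,-4.9,0,0.2,0,80,0,0,0,0,0,0,80]'
python3 - <<'E'
from h import *
st(-92.4,[.565,-.2274,.006])
E
```

```text
t: 9.18
eef_pos: [0.5696, -0.2277, 0.0527]
eef_rot: [-0.057, -2.204, 2.215]
wrist_force: [-1.0, -0.1, -1.0]
grip_width: 0.0703
t 9.18 pos [ 0.5696 -0.2277  0.0527] yaw -92.15 ydir [ 0.014 -0.005 -1.   ] F [-1.  -0.1 -1. ] M [-0.04  0.23 -0.04] g 0.0703
{'shift_mm': array([ 5.2, 46.7, -0.3]), 'turn_deg': array([-0.3,  0.3, -0.8])}
```

```bash
python3 -m handwheel '[5,20,0,0,0.3,-0.8,80,1,20,0,0,0,-0.3,80]'
python3 - <<'E'
from h import *
st(-92.4,[.565,-.2274,.006])
E
```

```text
t: 9.35
eef_pos: [0.5694, -0.228, 0.0208]
eef_rot: [-0.05, -2.199, 2.213]
wrist_force: [-1.5, 0.1, -0.2]
grip_width: 0.0698
t 9.35 pos [ 0.5694 -0.228   0.0208] yaw -92.17 ydir [ 0.007 -0.007 -1.   ] F [-1.5  0.1 -0.2] M [ 0.    0.14 -0.02] g 0.0698
{'shift_mm': array([ 4.6, 14.7, -0.5]), 'turn_deg': array([-0.4,  0.2, -0.4])}
```

```bash
python3 -m handwheel '[5,10,0,-0.4,0.2,-0.4,80,2,3,0,0,0,-0.3,80,0,0,0,0,0,0,80]'
python3 - <<'E'
from h import *
st(-92.4,[.565,-.2274,.006])
E
```

```text
t: 9.6
eef_pos: [0.5631, -0.2274, 0.0099]
eef_rot: [-0.038, -2.202, 2.2]
wrist_force: [0.3, -0.2, -0.6]
grip_width: 0.0704
t 9.6 pos [ 0.5631 -0.2274  0.0099] yaw -92.18 ydir [-0.003  0.001 -1.   ] F [ 0.3 -0.2 -0.6] M [-0.02 -0.06  0.01] g 0.0704
{'shift_mm': array([-1.9,  3.9, -0.1]), 'turn_deg': array([0. , 0.2, 0.2])}
```

```bash
python3 -m handwheel '[-1,3,0,0,0.2,0.2,80,0,0,0,0,0,0,70,0,0,0,0,0,0,55]'
python3 - <<'E'
from h import *
st(-92.4,[.565,-.2274,.006])
E
```

```text
t: 9.85
eef_pos: [0.5662, -0.2278, 0.0104]
eef_rot: [-0.051, -2.204, 2.203]
wrist_force: [0.4, 1.4, -0.1]
grip_width: 0.0616
t 9.85 pos [ 0.5662 -0.2278  0.0104] yaw -92.34 ydir [ 0.005  0.    -1.   ] F [ 0.4  1.4 -0.1] M [-0.11 -0.01  0.09] g 0.0616
{'shift_mm': array([ 1.3,  4.4, -0.4]), 'turn_deg': array([ 0. ,  0.1, -0.3])}
```

```bash
python3 -m handwheel '[1,6,0,0,0,-0.3,60,0,0,0,0,0,0,45,0,0,0,0,0,0,40,0,0,0,0,0,0,40,0,0,0,0,0,0,40]'
python3 - <<'E'
from h import *
st(-92.4,[.565,-.2274,.006])
E
```

```text
t: 10.27
eef_pos: [0.5664, -0.2279, 0.0057]
eef_rot: [-0.047, -2.202, 2.202]
wrist_force: [-0.8, 0.1, 0.1]
grip_width: 0.0453
t 10.27 pos [ 0.5664 -0.2279  0.0057] yaw -92.31 ydir [ 0.003 -0.    -1.   ] F [-0.8  0.1  0.1] M [-0.01 -0.02 -0.06] g 0.0453
{'shift_mm': array([ 1.4, -0.3, -0.5]), 'turn_deg': array([-0. ,  0.1, -0.1])}
```

```bash
python3 -m handwheel '[0,-10,0,0,0,0,40,0,-25,0,0,0,0,40,0,-35,0,0,0,0,40,0,-35,0,0,0,0,40,0,-20,0,0,0,0,40]'
python3 - <<'E'
from look import *
o=st(-106.4,[.555,.10,.14])
look("b2",[o["eef_pos"]],h=36,f=5)
E
```

```text
t: 10.68
eef_pos: [0.5599, -0.2271, 0.129]
eef_rot: [-0.03, -2.195, 2.19]
wrist_force: [0.8, -0.2, -1.5]
grip_width: 0.0455
t 10.68 pos [ 0.5599 -0.2271  0.129 ] yaw -92.42 ydir [-0.015  0.003 -1.   ] F [ 0.8 -0.2 -1.5] M [-0.03 -0.29  0.01] g 0.0455
{'shift_mm': array([  18.8,  -10.1, -326.6]), 'turn_deg': array([ 0. , 14. ,  0.9])}
```

View pics/b2.png

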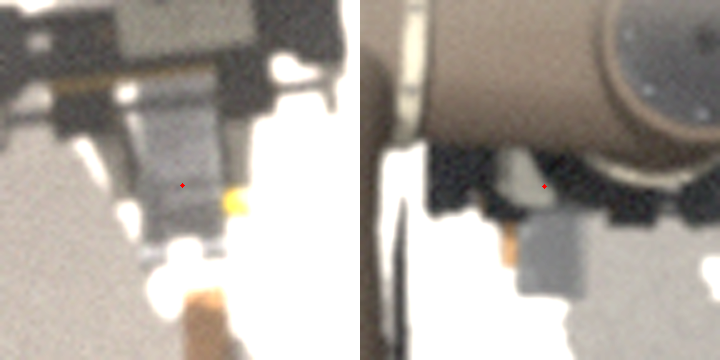

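```bash
for i in 1 2; do python3 -m handwheel '[1,-1,-36,0,0,0.2,40,0,-1,-38,0,0,0,40,0,0,-38,0,0,0,40,0,0,-38,0,0,0,40,0,0,-38,0,0,0,40]'; done
python3 - <<'E'
from look import *
o=st(-106.4,[.556,.2509,.12])
E
```

```text
t: 11.2
eef_pos: [0.5658, -0.04, 0.1318]
eef_rot: [-0.05, -2.191, 2.187]
wrist_force: [1.5, -0.7, -2.8]
grip_width: 0.0457
t: 11.62
eef_pos: [0.5699, 0.1558, 0.1314]
eef_rot: [-0.049, -2.187, 2.186]
wrist_force: [0.6, -0.0, -3.4]
grip_width: 0.0454
t 11.62 pos [0.5699 0.1558 0.1314] yaw -93.27 ydir [-0.012  0.001 -1.   ] F [ 0.6 -0.  -3.4] M [-0.08 -0.2  -0.03] g 0.0454
{'shift_mm': array([ 19.2,  11.7, -94.2]), 'turn_deg': array([-0.1, 13.1,  0.7])}
```

```bash
python3 -m handwheel '[4,2,-30,0,4,0.3,40,2,2,-30,0,4,0.2,40,0,2,-20,0,3,0.2,40,-3,2,-8,0,2,0,40,0,0,0,0,0,0,40]'
python3 - <<'E'
from look import *
o=st(-106.4,[.556,.2509,.08])
E
```

```text
t: 12.03
eef_pos: [0.5743, 0.2542, 0.1193]
eef_rot: [-0.295, -2.062, 2.069]
wrist_force: [0.4, -0.9, -2.3]
grip_width: 0.0452
t 12.03 pos [0.5743 0.2542 0.1193] yaw -106.48 ydir [-0.005 -0.003 -1.   ] F [ 0.4 -0.9 -2.3] M [-0.02 -0.09 -0.01] g 0.0452
{'shift_mm': array([16.5, 39.4,  8.2]), 'turn_deg': array([-0.2, -0.1,  0.2])}
```

```bash
python3 -m handwheel '[8,18,4,-0.1,0,0.1,40,7,18,4,0,0,0,40,0,0,0,0,0,0,40,0,0,0,0,0,0,40]'
python3 - <<'E'
from look import *
o=st(-106.4,[.556,.2509,.060])
p=eyes.camera("scene"); np.savez("scene_p1.npz",**{k:np.array(v) for k,v in p.items()}); p=dict(np.load("scene_p1.npz"))
cv2.imwrite("pics/p1.png",cv2.convertScaleAbs(cv2.resize(p["color"][130:250,280:400],None,fx=5,fy=5,interpolation=cv2.INTER_CUBIC),alpha=1.6,beta=10))
np.save("p1pos.npy",np.r_[o["eef_pos"],o["eef_rot"]])
E
```

```text
t: 12.37
eef_pos: [0.5552, 0.2495, 0.0806]
eef_rot: [-0.29, -2.062, 2.072]
wrist_force: [0.2, 0.6, -1.3]
grip_width: 0.0454
t 12.37 pos [0.5552 0.2495 0.0806] yaw -106.27 ydir [-0.006 -0.004 -1.   ] F [ 0.2  0.6 -1.3] M [ 0.02 -0.15 -0.01] g 0.0454
{'shift_mm': array([-0.5, 20.6, -1.7]), 'turn_deg': array([-0.3,  0.1,  0.3])}
```

View pics/p1.png

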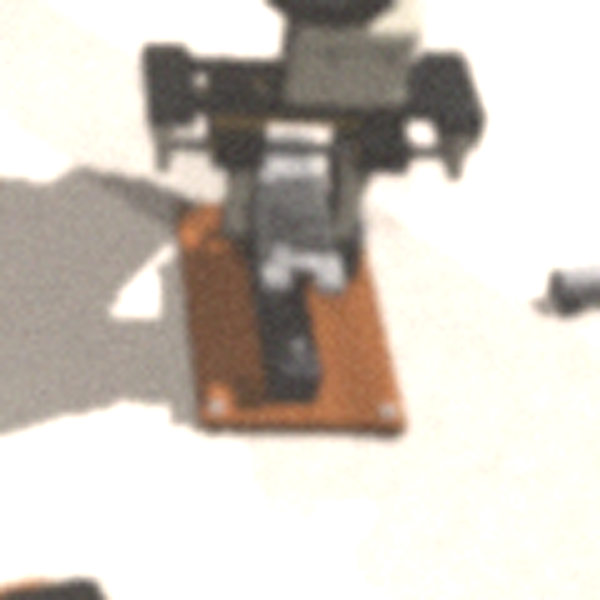

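```bash
python3 - <<'E'
from h import *
np.set_printoptions(precision=1,suppress=True)
a=np.load("p1pos.npy"); t=a[:3]; r=R.from_rotvec(a[3:]).as_matrix()
p=dict(np.load("scene_p1.npz")); w=world(p,np.ones((384,512),bool))
# blade-ish frame: X=-toolx, Y=-toolz, Z=up
B=np.c_[-r[:,0],-r[:,2],-r[:,1]]
L=(w-t)@B*1e3
k=(L[:,0]>15)&(L[:,0]<100)&(abs(L[:,1])<45)&(L[:,2]>5)&(L[:,2]<30)
q=L[k]; print(len(q),np.percentile(q,[0,2,50,98,100],axis=0))
top=q[(q[:,2]>14)]
for x0 in range(15,95,8):
    s=top[(top[:,0]>=x0)&(top[:,0]<x0+8)]
    if len(s)>2: print(x0,len(s),"y",s[:,1].min(),s[:,1].max(),"z",np.median(s[:,2]))
# stand fit in this picture
z=zmap(p); ign=np.zeros(z.shape,bool); ign[:205]=1
print(fit(p,z>.006,BOARD,np.array([.5556,.251,np.radians(-16.37)]),(295,150,380,235),ign))
E
```

```text
214 [[ 15.1 -23.2  11.3]
 [ 17.2 -22.6  13.3]
 [ 50.4   0.1  18.1]
 [ 80.5  22.2  20.5]
 [ 82.4  23.3  21.8]]
15 22 y -21.48925152140431 20.18428984244729 z 18.61088589760471
23 25 y -22.592713589639104 22.632942045968512 z 18.507437265738094
31 25 y -23.122106622418386 21.79283092523886 z 18.062710003345558
39 26 y -21.330548252238334 21.003249777182038 z 18.340800696527907
47 27 y -22.486098863578352 22.59674610469002 z 18.225390799732743
55 27 y -22.844632753233853 21.464595437533763 z 17.682305908890957
63 18 y -23.230112275451273 23.347904876022735 z 18.646346749741255
71 27 y -21.566170528394288 22.25012545610493 z 18.106975693467874
79 8 y -19.02536972576268 21.351943555756254 z 15.855798244740315
(array([ 0.6,  0.3, -0.3]), np.float64(21.953125), np.float32(2759.0))
```

```bash
python3 - <<'E'
from h import *
np.set_printoptions(precision=4,suppress=True)
p=dict(np.load("scene_p1.npz"));z=zmap(p); ign=np.zeros(z.shape,bool); ign[:203]=1
for g in((.5556,.251),(.559,.253)): print(fit(p,z>.006,BOARD,np.array([*g,np.radians(-16.37)]),(295,150,380,235),ign))
p=dict(np.load("scene0.npz"));z=zmap(p); ign=np.zeros(z.shape,bool); ign[:182]=1
print(fit(p,z>.006,BOARD,np.array([.5556,.251,np.radians(-16.37)]),(295,150,380,235),ign))
# pin & rail in scene_s1 depth
p=dict(np.load("scene_s1.npz")); w=world(p,np.ones((384,512),bool))
o=np.array([.5561,.2515]);a=-.286;u=np.array([np.cos(a),np.sin(a)]);v=np.array([-u[1],u[0]])
S=np.c_[(w[:,:2]-o)@u,(w[:,:2]-o)@v,w[:,2]]*1e3
k=(S[:,0]>-60)&(S[:,0]<50)&(abs(S[:,1])<25)&(S[:,2]>31)&(S[:,2]<40); q=S[k]; print("rail y",np.percentile(q[:,1],[1,5,50,95,99]),len(q))
for x0 in range(-60,50,20):
    s=q[(q[:,0]>=x0)&(q[:,0]<x0+20)]; print(x0,s[:,1].min().round(1),s[:,1].max().round(1),np.mean(s[:,1]).round(1))
k=(S[:,0]>40)&(S[:,0]<100)&(abs(S[:,1])<25)&(S[:,2]>31); q=S[k]; print("end x",np.percentile(q[:,0],[95,99,100]).round(1)); print("pin",S[k&(S[:,2]>40)].round(1))
E
```

```text
(array([ 0.5562,  0.252 , -0.2857]), np.float64(22.875), np.float32(2759.0))
(array([ 0.5562,  0.2526, -0.2902]), np.float64(22.953125), np.float32(2759.0))
(array([ 0.5562,  0.2523, -0.2912]), np.float64(33.875), np.float32(1808.0))
rail y [-13.9311 -13.1096   0.442   14.5248  15.2704] 207
-60 -13.8 15.3 0.6
-40 -14.1 14.6 0.7
-20 -13.9 15.2 0.3
0 -13.4 16.2 0.8
20 -13.9 15.9 1.1
40 -13.3 14.6 0.8
end x [85.9 86.6 86.8]
pin [[64.6  1.6 46.1]
 [66.8 -1.3 43.8]
 [71.7  0.6 48.1]
 [69.1  4.1 46. ]
 [70.2 -1.6 42.8]
 [71.5  1.1 44. ]
 [72.7  3.8 45.1]
 [71.7  1.6 40.2]
 [71.8  4.5 40.5]]
```

```bash
python3 -m handwheel '[-0.5,10,-2.3,-0.3,0,0.3,40,0,10,0,0,0,0,40,0,8,0,0,0,0,40,0,0,0,0,0,0,40]'
python3 - <<'E'
from look import *
o=st(-106.4,[.5553,.2519,.038])
E
```

```text
t: 12.75
eef_pos: [0.5588, 0.2511, 0.0546]
eef_rot: [-0.3, -2.072, 2.068]
wrist_force: [-0.1, -0.4, -2.6]
grip_width: 0.0458
t 12.75 pos [0.5588 0.2511 0.0546] yaw -106.31 ydir [ 0.003  0.002 -1.   ] F [-0.1 -0.4 -2.6] M [-0.02  0.07 -0.04] g 0.0458
{'shift_mm': array([ 3.6, 16.6,  0.2]), 'turn_deg': array([ 0.2,  0.1, -0.2])}
```

```bash
python3 -m handwheel '[4,10,0,0.2,0,-0.2,40,1,6,-0.5,0,0,0,40,0,0,0,0,0,0,40]'
python3 - <<'E'
from look import *
o=st(-106.4,[.5553,.2519,.038])
E
```

```text
t: 13.0
eef_pos: [0.5547, 0.253, 0.0379]
eef_rot: [-0.296, -2.068, 2.069]
wrist_force: [-0.0, 0.2, -3.5]
grip_width: 0.0453
t 13.0 pos [0.5547 0.253  0.0379] yaw -106.35 ydir [-0.001 -0.    -1.   ] F [-0.   0.2 -3.5] M [-0.06  0.03 -0.  ] g 0.0453
{'shift_mm': array([-0.9, -0.1,  0.9]), 'turn_deg': array([-0. ,  0.1,  0. ])}
```

```bash
python3 -m handwheel '[-0.8,0,0.9,0,0,0,40,0,0,0,0,0,0,40]'
cat > chk.py <<'E'
from look import *
import sys
tag=sys.argv[1]
o=st(-106.4,[.5553,.2519,.038])
p=eyes.camera("scene"); np.savez(f"scene_{tag}.npz",**{k:np.array(v) for k,v in p.items()}); p=dict(np.load(f"scene_{tag}.npz"))
cv2.imwrite(f"pics/{tag}.png",cv2.convertScaleAbs(cv2.resize(p["color"][160:240,300:380],None,fx=7,fy=7,interpolation=cv2.INTER_CUBIC),alpha=1.8,beta=10))
np.set_printoptions(precision=1,suppress=True)
w=world(p,np.ones((384,512),bool)); os_=np.array([.5560,.2519]);a=np.radians(-16.5);u=np.array([np.cos(a),np.sin(a)]);v=np.array([-u[1],u[0]])
S=np.c_[(w[:,:2]-os_)@u,(w[:,:2]-os_)@v,w[:,2]]*1e3
zt=float(sys.argv[2]) # expected blade top z mm
k=(S[:,0]>22)&(S[:,0]<100)&(abs(S[:,1])<35)&(abs(S[:,2]-zt)<5); q=S[k]
print(len(q),np.percentile(q,[1,50,99],axis=0))
for x0 in range(22,90,8):
    s=q[(q[:,0]>=x0)&(q[:,0]<x0+8)]
    if len(s)>2: print(x0,len(s),s[:,1].min(),s[:,1].max(),s[:,1].mean(),np.median(s[:,2]))
E
python3 chk.py p2 56
```

```text
t: 13.17
eef_pos: [0.555, 0.2518, 0.0375]
eef_rot: [-0.295, -2.067, 2.07]
wrist_force: [-0.1, 0.1, -2.1]
grip_width: 0.0457
t 13.17 pos [0.555  0.2518 0.0375] yaw -106.32 ydir [-0.001 -0.001 -1.   ] F [-0.1  0.1 -2.1] M [ 0.    0.   -0.03] g 0.0457
{'shift_mm': array([-0.3, -0.5, -0.2]), 'turn_deg': array([-0.1,  0.1,  0.1])}
179 [[ 22.4 -23.   51.9]
 [ 50.7  -0.4  55.4]
 [ 80.7  22.7  58.6]]
22 26 -23.210979635960104 22.55841345224911 -1.9530887603885307 55.385994023006035
30 24 -21.47909746383837 21.918775015684552 0.6166073538879461 55.22911072036956
38 24 -21.50415505352551 21.17586257405892 1.0573467063267319 56.1339687296818
46 26 -22.404416988272533 23.242001761777484 -0.10800509776396247 55.53524084425871
54 30 -23.035751104424477 22.338518204048228 -1.0895875232570547 55.06090454548984
62 17 -21.199351386747633 20.887732847337343 -0.953698862360798 56.187619694403445
70 21 -22.130681215050654 22.773555956297102 0.382312962377073 54.57479697551981
78 11 -22.523874141776915 16.19294239624587 -0.5492176740555581 54.911999024568445
```

View pics/p2.png

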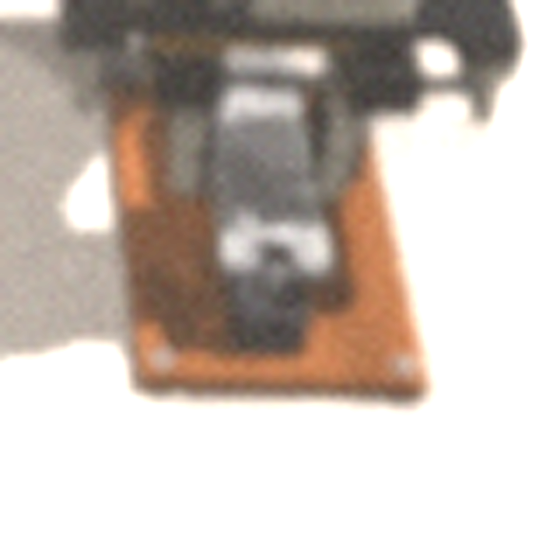

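```bash
python3 -m handwheel '[0.5,7,0,0,0,0.1,40,0,3,0,0,0,0,40]'
python3 chk.py p3 46
```

```text
t: 13.38
eef_pos: [0.5553, 0.2527, 0.0282]
eef_rot: [-0.299, -2.07, 2.069]
wrist_force: [-0.4, -0.9, -2.8]
grip_width: 0.0456
t 13.38 pos [0.5553 0.2527 0.0282] yaw -106.31 ydir [ 0.003  0.    -1.   ] F [-0.4 -0.9 -2.8] M [-0.03  0.06  0.01] g 0.0456
{'shift_mm': array([-0.2, -9.8,  0.7]), 'turn_deg': array([ 0. ,  0.1, -0.1])}
188 [[ 22.7 -21.8  41.6]
 [ 52.5   1.8  46.2]
 [ 80.9  23.5  49.9]]
22 26 -21.948789919624087 21.36191191369678 1.6240978038837282 45.90959221820473
30 25 -19.971211470771003 23.252139527606538 1.9804187106475915 45.84489750902554
38 23 -20.33543815961009 22.19413953277128 -0.7444324866626005 46.191810493176554
46 25 -21.70158742890106 21.43018053923457 3.339586739000997 46.85566771194172
54 32 -22.425083189526127 23.441884813456273 -1.2369792864478268 46.213542298114305
62 20 -19.873814157964212 22.694565997496976 1.620933776356758 46.497489699524884
70 23 -20.69547614018903 21.480422238588613 4.1818010726575565 46.24216132638581
78 14 -21.307685326510043 24.015924349034076 -1.4757357617110487 46.27659194431061
```

```bash
python3 -m handwheel '[0,4,0.8,0,0,-0.1,40,0,2,0,0,0,0,40]'
python3 -c "
from h import *
st(-106.4,[.5553,.2519,.023])"
```

```text
t: 13.6
eef_pos: [0.5553, 0.2519, 0.0225]
eef_rot: [-0.297, -2.07, 2.069]
wrist_force: [-10.0, -1.2, 22.0]
grip_width: 0.0452
t 13.6 pos [0.5553 0.2519 0.0225] yaw -106.26 ydir [ 0.001  0.    -1.   ] F [-10.   -1.2  22. ] M [-0.73  3.75 -0.01] g 0.0452
{'shift_mm': array([-0. , -0.5, -0. ]), 'turn_deg': array([ 0. ,  0.1, -0.1])}
```

```bash
python3 -m handwheel '[0,-0.3,0,0,0,0,40]'
python3 chk.py p4 41
python3 - <<'E'
from h import *
p=eyes.camera("top"); np.savez("top_p4.npz",**{k:np.array(v) for k,v in p.items()})
E
```

```text
t: 13.68
eef_pos: [0.5552, 0.2518, 0.0229]
eef_rot: [-0.297, -2.07, 2.07]
wrist_force: [0.1, 0.3, -2.4]
grip_width: 0.0456
t 13.68 pos [0.5552 0.2518 0.0229] yaw -106.25 ydir [ 0.001  0.    -1.   ] F [ 0.1  0.3 -2.4] M [-0.02  0.05 -0.02] g 0.0456
{'shift_mm': array([ -0.1, -15.1,  -0.1]), 'turn_deg': array([ 0. ,  0.1, -0.1])}
193 [[ 23.2 -22.6  36.1]
 [ 52.9  -0.2  40.9]
 [ 86.1  22.2  44.8]]
22 27 -21.82422593689009 21.77241779900248 0.710936011829452 40.699917353978485
30 25 -22.624701946999906 20.93213284979476 -1.8494974854741457 41.219413592159526
38 24 -22.596033541826138 22.261223319028964 0.02549684556937974 40.64412097648196
46 24 -21.348216966234606 22.248461030437426 -0.48661376628982583 41.47046138704358
54 24 -21.147620737778652 21.244028002121638 -1.6036378485982332 41.00687152290212
62 23 -21.92531604318114 22.75939771495498 0.6282563984900661 41.377618715302546
70 29 -22.875624154021626 22.00410756449171 0.6248184092050056 40.86773150721979
78 14 -20.546819362069556 21.55540993561919 -0.4639269389302822 39.067112067096005
86 3 -5.901038174600818 8.91656467670984 0.09399861009686816 37.1369483437648
```

View pics/p4.png

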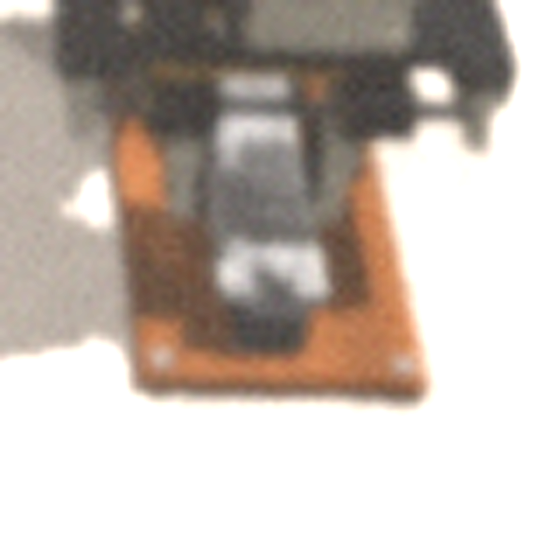

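```bash
python3 -m handwheel '[0,0.4,0,0,0,0,40,0,0,0,0,0,0,62,0,0,0,0,0,0,62,0,0,0,0,0,0,62]'
python3 chk.py p5 41 | head -5
```

```text
t: 14.12
eef_pos: [0.5561, 0.2524, 0.0231]
eef_rot: [-0.298, -2.072, 2.069]
wrist_force: [0.6, 0.0, -0.6]
grip_width: 0.0537
t 14.12 pos [0.5561 0.2524 0.0231] yaw -106.24 ydir [ 0.003  0.001 -1.   ] F [ 0.6  0.  -0.6] M [-0.06 -0.03  0.04] g 0.0537
{'shift_mm': array([  0.6, -14.9,   0.7]), 'turn_deg': array([ 0.1,  0.2, -0.1])}
194 [[ 22.7 -22.9  36.5]
 [ 54.   -0.   40.7]
 [ 85.3  23.   44.7]]
```

```bash
python3 -m handwheel '[0,-12,0.3,0,0,0,62,0,-25,0,0,0,0,62,0,-35,0,0,0,0,50,0,-35,0,0,0,0,34,0,-10,0,0,0,0,34]'
python3 chk.py p6 41
python3 - <<'E'
from look import *
look("p6b",[[.556,.252,.041]],h=40,f=5)
E
```

```text
t: 14.58
eef_pos: [0.5541, 0.25, 0.1433]
eef_rot: [-0.293, -2.063, 2.074]
wrist_force: [0.7, 0.7, 0.9]
grip_width: 0.0394
t 14.58 pos [0.5541 0.25   0.1433] yaw -106.25 ydir [-0.003 -0.005 -1.   ] F [0.7 0.7 0.9] M [ 0.08 -0.2  -0.  ] g 0.0394
{'shift_mm': array([ -0.8, 105.3,  -2.8]), 'turn_deg': array([-0.3,  0.1,  0.1])}
195 [[ 22.2 -22.7  36.2]
 [ 53.9   0.4  40.7]
 [ 82.5  22.6  45.1]]
22 24 -21.30519798202073 22.173159602058828 0.8131393321700481 40.34295959941109
30 27 -22.09231949598371 20.567930900954 0.9281706394250447 40.74637472621756
38 20 -22.722306034658498 22.606541863963095 -0.7743319633484539 40.95067854388118
46 27 -21.087047861296966 22.58416022166987 -0.993744598393969 40.668961697283294
54 25 -21.72388254848394 23.529842413185918 0.4493868787406791 40.71263911046752
62 22 -22.325396739149493 22.853196897364416 1.5867304623536596 41.56171460695296
70 36 -22.962920274548292 21.871179642501485 -1.3167049233498587 40.661560906486315
78 12 -20.551487955603598 18.32082623762637 -0.0380315434212628 39.81205387441139
```

View pics/p6b.png

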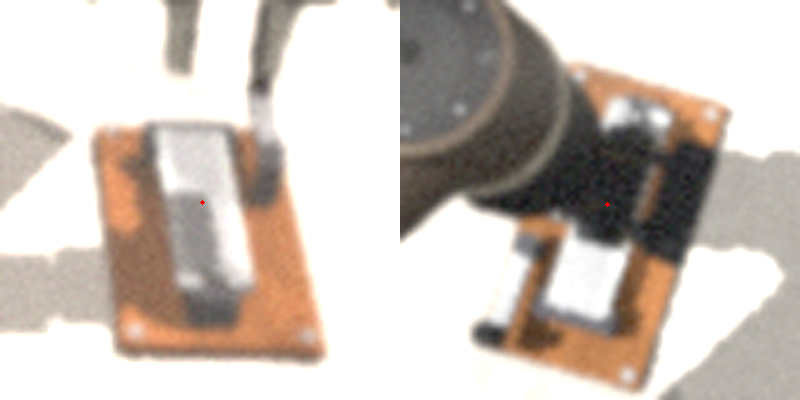

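```bash
python3 - <<'E'
from h import *
np.set_printoptions(precision=4,suppress=True)
for n in("scene_s1","top_s1","scene_p6b","top_p6b"):
    p=dict(np.load(n+".npz")); w=world(p,np.ones((384,512),bool))
    k=(abs(w[:,0]-.462)<.03)&(abs(w[:,1]-.33)<.03)
    q=w[k&(w[:,2]>.074)&(w[:,2]<.092)]; print(n,len(q),q.mean(0) if len(q) else 0, q.min(0) if len(q) else 0,q.max(0) if len(q) else 0)
    k=(abs(w[:,0]-.49)<.05)&(abs(w[:,1]-.325)<.03)
    q=w[k&(w[:,2]>.047)&(w[:,2]<.056)]
    if len(q)>9:
        l=cv2.fitLine(q[:,:2].astype(np.float32),2,0,.001,.001).ravel(); print("bar",len(q),q.mean(0),np.degrees(np.arctan2(l[1],l[0])))
st(-106.4,[.461,.333,.13])
E
```

```text
scene_s1 23 [0.4636 0.3303 0.0808] [0.4516 0.3205 0.0747] [0.4701 0.3398 0.0856]
bar 79 [0.4993 0.3189 0.0512] -16.168232
top_s1 22 [0.4587 0.3288 0.0821] [0.4495 0.3206 0.0752] [0.4671 0.3369 0.0866]
bar 76 [0.4988 0.3163 0.051 ] -15.692225
scene_p6b 0 0 0 0
bar 77 [0.4984 0.3195 0.0516] -16.788757
top_p6b 23 [0.4586 0.3285 0.0815] [0.4499 0.3199 0.0748] [0.467  0.3379 0.0894]
bar 80 [0.497  0.3166 0.051 ] -16.095945
t 14.73 pos [0.5526 0.2493 0.1393] yaw -106.31 ydir [-0.007 -0.006 -1.   ] F [-0.1 -0.8 -1.2] M [-0.02 -0.02 -0.04] g 0.0311
{'shift_mm': array([111.3,   9.5, -54.7]), 'turn_deg': array([-0.4,  0.1,  0.3])}
```

```bash
python3 -m handwheel '[28,3,-13.5,-0.4,0,0.3,42,28,3,-13.5,0,0,0,42,28,3,-13.5,0,0,0,42,26,3,-13,0,0,0,42,0,0,0,0,0,0,42]'
python3 - <<'E'
from look import *
st(-106.4,[.460,.3297,.09])
E
```

```text
t: 15.15
eef_pos: [0.4583, 0.3307, 0.124]
eef_rot: [-0.3, -2.059, 2.069]
wrist_force: [-0.3, 0.3, -0.5]
grip_width: 0.0369
t 15.15 pos [0.4583 0.3307 0.124 ] yaw -106.7 ydir [-0.003 -0.004 -1.   ] F [-0.3  0.3 -0.5] M [-0.15 -0.06 -0.01] g 0.0369
{'shift_mm': array([-2. , 33.9,  0.3]), 'turn_deg': array([-0.3, -0.3,  0.1])}
```

```bash
python3 -m handwheel '[-2,15,0,-0.3,-0.3,0.1,42,0,16,0,0,0,0,42,0,0,0,0,0,0,42]'
python3 - <<'E'
from look import *
st(-106.4,[.460,.3297,.061])
E
```

```text
t: 15.4
eef_pos: [0.4574, 0.3307, 0.0909]
eef_rot: [-0.292, -2.068, 2.071]
wrist_force: [-0.5, -1.1, -0.2]
grip_width: 0.037
t 15.4 pos [0.4574 0.3307 0.0909] yaw -106.14 ydir [-0.002 -0.001 -1.   ] F [-0.5 -1.1 -0.2] M [-0.1   0.04 -0.  ] g 0.037
{'shift_mm': array([-2.9, 29.9,  0.2]), 'turn_deg': array([-0.1,  0.3,  0.1])}
```

```bash
python3 -m handwheel '[-3,15,0,-0.1,0.3,0.1,42,0,13,0,0,0,0,42,0,0,0,0,0,0,42]'
python3 - <<'E'
from look import *
st(-106.4,[.460,.3297,.061])
P=(.5265,.3107)
for th in(1.57,1.3,1.1,.8): X,y=arc(P,th); print(th,X,y,{k:v.round(1) for k,v in rel(X,Rd(y)).items()})
E
```

```text
t: 15.65
eef_pos: [0.4599, 0.3287, 0.0616]
eef_rot: [-0.298, -2.064, 2.071]
wrist_force: [-0.2, -0.7, 0.1]
grip_width: 0.0372
t 15.65 pos [0.4599 0.3287 0.0616] yaw -106.43 ydir [-0.001 -0.003 -1.   ] F [-0.2 -0.7  0.1] M [-0.08  0.06 -0.04] g 0.0372
{'shift_mm': array([ 0.2,  0.6, -1. ]), 'turn_deg': array([-0.2, -0. ,  0. ])}
1.57 [0.4593 0.3302 0.06  ] -106.15437383553925 {'shift_mm': array([ 1. ,  1.6, -1.2]), 'turn_deg': array([-0.2, -0.3,  0. ])}
1.3 [0.4565 0.3115 0.06  ] -90.68451336700703 {'shift_mm': array([-1.6,  1.7, 17.4]), 'turn_deg': array([ -0.2, -15.7,   0. ])}
1.1 [0.4577 0.2976 0.06  ] -79.22535746439056 {'shift_mm': array([-6.7,  1.7, 30.4]), 'turn_deg': array([ -0.2, -27.2,   0.1])}
0.8 [0.4647 0.2779 0.06  ] -62.03662361046587 {'shift_mm': array([-18.9,   1.8,  47.4]), 'turn_deg': array([ -0.2, -44.4,   0.1])}
```

```bash
python3 -m handwheel '[0,0,9,0,-7,0,36,-0.5,0,9,0,-7,0,34,-0.5,0,9,0,-7,0,34,-0.5,0,9,0,-7,0,34]'
python3 - <<'E'
from look import *
st()
P=(.5265,.3107)
for th in(1.1,.9,.6): X,y=arc(P,th); print(th,X,y,{k:v.round(1) for k,v in rel(X,Rd(y)).items()})
E
```

```text
t: 15.98
eef_pos: [0.4587, 0.2933, 0.063]
eef_rot: [-0.227, 2.106, -2.115]
wrist_force: [-0.8, 1.3, -0.7]
grip_width: 0.0298
t 15.98 pos [0.4587 0.2933 0.063 ] yaw -77.84 ydir [-0.002 -0.004 -1.   ] F [-0.8  1.3 -0.7] M [ 0.43 -0.09  0.06] g 0.0298
1.1 [0.4577 0.2976 0.06  ] -79.22535746439056 {'shift_mm': array([-0. ,  3. , -4.4]), 'turn_deg': array([-0.2,  1.4,  0.1])}
0.9 [0.4617 0.2842 0.06  ] -67.7662015617741 {'shift_mm': array([-1.1,  3. ,  9.5]), 'turn_deg': array([ -0.2, -10.1,   0.2])}
0.6 [0.4724 0.2662 0.06  ] -50.577467707849394 {'shift_mm': array([-7.8,  3.1, 29.4]), 'turn_deg': array([ -0.2, -27.3,   0.2])}
```

```bash
python3 -m handwheel '[-0.3,1,9,0,-7,0,34,-0.5,1,9,0,-7,0,34,-0.5,0,9,0,-7,0,34,-0.5,0,9,0,-7,0,34]'
python3 - <<'E'
from look import *
st()
P=(.5265,.3107)
for th in(.5,.4,.2,.05,0,-.1): X,y=arc(P,th); print(th,X,y,{k:v.round(1) for k,v in rel(X,Rd(y)).items()})
E
```

```text
t: 16.32
eef_pos: [0.4755, 0.2604, 0.0648]
eef_rot: [-0.673, 1.806, -1.81]
wrist_force: [-0.7, 1.8, -1.4]
grip_width: 0.03
t 16.32 pos [0.4755 0.2604 0.0648] yaw -49.2 ydir [ 0.    -0.002 -1.   ] F [-0.7  1.8 -1.4] M [0.38 0.09 0.02] g 0.03
0.5 [0.4771 0.2611 0.06  ] -44.847889756541164 {'shift_mm': array([-1.7,  4.8,  0.6]), 'turn_deg': array([-0.1, -4.4,  0.1])}
0.4 [0.4823 0.2564 0.06  ] -39.118311805232935 {'shift_mm': array([-2.6,  4.8,  7.6]), 'turn_deg': array([ -0.1, -10.1,   0.1])}
0.2 [0.494  0.2487 0.06  ] -27.659155902616465 {'shift_mm': array([-6.4,  4.8, 21. ]), 'turn_deg': array([ -0.1, -21.5,   0.1])}
0.05 [0.5036 0.2445 0.06  ] -19.064788975654118 {'shift_mm': array([-10.9,   4.8,  30.5]), 'turn_deg': array([ -0.1, -30.1,   0.1])}
0 [0.507  0.2435 0.06  ] -16.2 {'shift_mm': array([-12.8,   4.8,  33.4]), 'turn_deg': array([ -0.1, -33. ,   0.1])}
-0.1 [0.5138 0.2419 0.06  ] -10.470422048691766 {'shift_mm': array([-16.9,   4.8,  39.1]), 'turn_deg': array([ -0.1, -38.7,   0.1])}
```

```bash
python3 -m handwheel '[-1,2,9,0,-7,0,34,-0.8,1,9,0,-7,0,34,-0.6,1,7,0,-6,0,34]'
python3 - <<'E'
from look import *
st()
P=(.5265,.3107)
for th in(.1,0,-.05,-.1): X,y=arc(P,th); print(th,X,y,{k:v.round(1) for k,v in rel(X,Rd(y)).items()})
E
```

```text
t: 16.57
eef_pos: [0.497, 0.2444, 0.064]
eef_rot: [-0.93, 1.564, -1.567]
wrist_force: [-0.3, 1.7, 0.5]
grip_width: 0.0297
t 16.57 pos [0.497  0.2444 0.064 ] yaw -28.54 ydir [ 0.001 -0.001 -1.   ] F [-0.3  1.7  0.5] M [0.38 0.09 0.01] g 0.0297
0.1 [0.5004 0.2458 0.06  ] -21.929577951308232 {'shift_mm': array([-2.8,  4. ,  2.3]), 'turn_deg': array([-0.1, -6.6,  0. ])}
0 [0.507  0.2435 0.06  ] -16.2 {'shift_mm': array([-4. ,  4. ,  9.2]), 'turn_deg': array([ -0.1, -12.3,   0. ])}
-0.05 [0.5104 0.2426 0.06  ] -13.335211024345883 {'shift_mm': array([-4.8,  4. , 12.6]), 'turn_deg': array([ -0.1, -15.2,   0. ])}
-0.1 [0.5138 0.2419 0.06  ] -10.470422048691766 {'shift_mm': array([-5.8,  4. , 16. ]), 'turn_deg': array([ -0.1, -18.1,   0. ])}
```

```bash
python3 -m handwheel '[-1.5,2,4,0,-6,0,34,-1,0,3,0,-5,0,34]'; python3 -m handwheel '[-0.6,0,3,0,-2,0,34]';  python3 -c "
from look import *
st()
P=(.5265,.3107)
for th in(0,-.05,-.1): X,y=arc(P,th); print(th,X,y,{k:v.round(1) for k,v in rel(X,Rd(y)).items()})"
```

```text
t: 16.73
eef_pos: [0.5054, 0.2425, 0.0636]
eef_rot: [-1.054, 1.423, -1.425]
wrist_force: [-1.0, 0.5, -0.3]
grip_width: 0.0299
t: 16.82
eef_pos: [0.5086, 0.2417, 0.0642]
eef_rot: [-1.077, 1.394, -1.397]
wrist_force: [-1.4, 0.6, -0.2]
grip_width: 0.0298
t 16.82 pos [0.5086 0.2417 0.0642] yaw -14.7 ydir [ 0.    -0.002 -1.   ] F [-1.4  0.6 -0.2] M [-0.05  0.31  0.04] g 0.0298
0 [0.507  0.2435 0.06  ] -16.2 {'shift_mm': array([-1.3,  4.2, -2.1]), 'turn_deg': array([-0. ,  1.5,  0.1])}
-0.05 [0.5104 0.2426 0.06  ] -13.335211024345883 {'shift_mm': array([-1.3,  4.2,  1.4]), 'turn_deg': array([-0. , -1.4,  0.1])}
-0.1 [0.5138 0.2419 0.06  ] -10.470422048691766 {'shift_mm': array([-1.5,  4.2,  4.9]), 'turn_deg': array([-0. , -4.2,  0.1])}
```

```bash
for i in 1; do python3 -m handwheel '[-0.3,0,1.5,0,0,0,34]'; python3 -m handwheel '[0,0,1.5,0,0,0,34]'; done
```

```text
t: 16.9
eef_pos: [0.5104, 0.2411, 0.0647]
eef_rot: [-1.079, 1.394, -1.396]
wrist_force: [-1.3, -0.5, -0.1]
grip_width: 0.0298
t: 16.98
eef_pos: [0.5119, 0.2404, 0.0652]
eef_rot: [-1.078, 1.395, -1.398]
wrist_force: [-0.8, 0.7, -1.0]
grip_width: 0.0295
```

```bash
python3 -m handwheel '[0,0,1,0,0,0,34]'; python3 -m handwheel '[0,0,0.8,0,0,0,34]'
```

```text
t: 17.07
eef_pos: [0.5127, 0.24, 0.0655]
eef_rot: [-1.078, 1.397, -1.399]
wrist_force: [-5.6, 2.7, -2.5]
grip_width: 0.03
t: 17.15
eef_pos: [0.5128, 0.2399, 0.0654]
eef_rot: [-1.077, 1.399, -1.4]
wrist_force: [-7.1, 4.6, -0.5]
grip_width: 0.0299
```

```bash
python3 -m handwheel '[0,0,0.8,0,0,0,34]'; python3 -m handwheel '[0,0,0.6,0,0,0,34]'; python3 -m handwheel '[0,0,-3,0,0,0,40,0,0,-2.5,0,0,0,45,0,0,0,0,0,0,45]'; python3 -c "
from h import *
st()"
```

```text
t: 17.23
eef_pos: [0.5128, 0.2399, 0.0653]
eef_rot: [-1.077, 1.401, -1.4]
wrist_force: [-5.1, 2.7, 0.4]
grip_width: 0.0297
t: 17.32
eef_pos: [0.5126, 0.24, 0.0653]
eef_rot: [-1.077, 1.403, -1.401]
wrist_force: [-3.2, 1.8, 0.8]
grip_width: 0.0299
t: 17.57
eef_pos: [0.5075, 0.2419, 0.0661]
eef_rot: [-1.075, 1.404, -1.402]
wrist_force: [-0.0, 0.3, -0.6]
grip_width: 0.0383
t 17.57 pos [0.5075 0.2419 0.0661] yaw -15.21 ydir [-0.003 -0.001 -1.   ] F [-0.   0.3 -0.6] M [-0.11 -0.13 -0.05] g 0.0383
```

```bash
python3 -m handwheel '[0,-15,0,0,0,0,45,0,-30,0,0,0,0,45,0,-35,0,0,0,0,45,0,-35,0,0,0,0,45,25,-25,-25,0,0,0,45]'; python3 -m handwheel '[10,0,-35,0,0,0,45,10,0,-35,0,0,0,45,10,0,-35,0,0,0,45,10,0,-20,0,0,0,45,0,0,0,0,0,0,45]'
python3 - <<'E'
from look import *
st()
S=np.array([.5560,.2519])
def s2w(x,y,z): q=S+U*x/1e3+V*y/1e3; return [q[0],q[1],z/1e3]
look("f1",[s2w(0,0,35)],h=40,f=5)
np.set_printoptions(precision=1,suppress=True)
for n in("scene_f1","top_f1"):
    p=dict(np.load(n+".npz")); w=world(p,np.ones((384,512),bool)); L=np.c_[(w[:,:2]-S)@U,(w[:,:2]-S)@V,w[:,2]]*1e3
    k=(abs(L[:,0]+45)<40)&(L[:,1]>-40)&(L[:,1]<60); q=L[k&(L[:,2]>74)&(L[:,2]<95)]; print(n,"knob",len(q),q.mean(0) if len(q) else 0)
    q=L[k&(L[:,2]>47.5)&(L[:,2]<56)]
    if len(q)>5: l=cv2.fitLine(q[:,:2].astype(np.float32),cv2.DIST_HUBER,0,.01,.01).ravel(); print("bar",len(q),q.mean(0),np.degrees(np.arctan2(l[1],l[0])))
    q=L[(abs(L[:,0])<100)&(abs(L[:,1])<30)&(L[:,2]>38.5)&(L[:,2]<44.5)]; print("blade",len(q),np.percentile(q,[1,50,99],axis=0))
E
```

```text
t: 17.98
eef_pos: [0.4793, 0.2249, 0.204]
eef_rot: [-1.087, 1.404, -1.408]
wrist_force: [0.2, 0.9, 2.6]
grip_width: 0.0396
t: 18.4
eef_pos: [0.3451, 0.2177, 0.2124]
eef_rot: [-1.068, 1.405, -1.407]
wrist_force: [-0.6, -0.0, 0.6]
grip_width: 0.0399
t 18.4 pos [0.3451 0.2177 0.2124] yaw -15.54 ydir [ 0.001 -0.001 -1.   ] F [-0.6 -0.   0.6] M [-0.14 -0.07 -0.01] g 0.0399
scene_f1 knob 27 [-40.4 -21.4  81. ]
bar 98 [-41.4  16.   51.1] -85.56657
blade 373 [[-88.5 -24.7  38.6]
 [ 13.3   0.5  41. ]
 [ 80.   26.5  44. ]]
top_f1 knob 20 [-45.9 -24.8  81.4]
bar 66 [-46.2  21.   51.2] 88.80825
blade 327 [[-90.4 -26.   38.6]
 [ -3.5  -4.1  40.9]
 [ 76.5  21.3  44.2]]
```

View pics/f1.png

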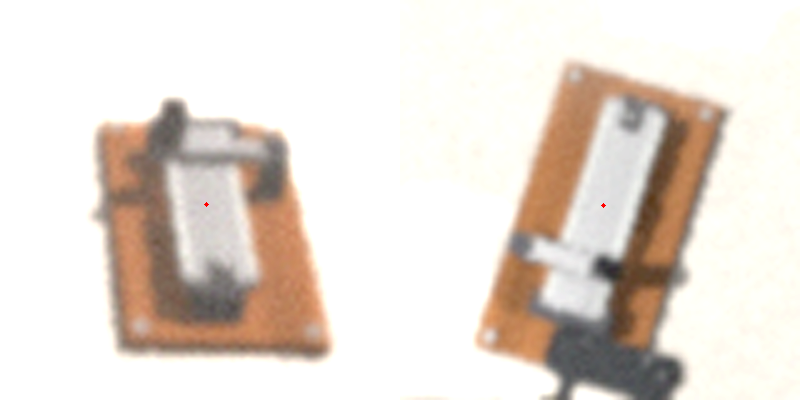

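```bash
python3 -c "
from h import *
print(order.close_job()); st()"
```

```text
the job is handed in; nothing more can be done
None
the job is handed in; nothing more can be done
```

The blade is fitted and the job is handed in at about 18.5 s of the 64 s allowed.

**What I did:** I swung the keeper open to about 90°. I lifted the steel blade off its rest and held it until it touched the bed with the pin inside its notch. After letting go, I swung the keeper back until it stopped moving.

**Last checks:**
- **Blade:** it lies flat, with its top at 41 mm (35 + 6 expected). It is centred on the rail, and its notched end is about 80 mm along the stand's x. In the top picture the pin shows inside the notch.
- **Keeper:** at the end it would not move further with about 8.5 N on the knob, at the position predicted for the closed stop. In the pictures the bar lies straight across the blade.
- **Robot:** it is clear of everything. I never went near the other things on the console and saw none of them moved, but I did not measure them again at the end.

**Where checks disagreed:**
- The two cameras differ by 2 to 6 mm along the stand's x. That shows in the knob position (−40 against −46 mm) and the bar angle (about 4° and 1° off square, to opposite sides). This fits the noise, and the knob's resistance at the stop was the firmer evidence.
- Some early measurements from the colour images were up to 10 mm off, so I replaced them with fits to the depth images.
- Setting the blade down gave a brief 24 N at the wrist, well under the limit. I eased it off before letting go.

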